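# Charge the heel-plug mould and work the press

## Task

Turn the index table until the empty mould pan clicks home at its loading place, clear of the press, then scoop every orange rubber plug out of the blue bin and tip them into the pan, using the hand scoop and never touching the plugs with the gripper. Stand the scoop back upright on the middle of its black mat, turn the table with all the plugs still in the pan until the pan clicks home under the press, then push the yellow pedal right down to its stop, hold it there for a second and let it come up again. Leave the other things on the bench alone.

Things in the scene. Friction and masses are not known exactly. Their poses are not given: they have to be found in the camera images.
- press: green bench press, fixed; origin on the bench under the index table's axis, z up. Column 60 x 110 mm, 316 mm high, 225 mm from the axis on the press's +x. An arm 70 mm wide (underside 205 mm up, air cylinder on it to 320 mm) reaches back over the press place, 95 mm from the axis. Index-plunger block 30 mm wide, 54 mm high, 203 mm from the axis, 60 degrees from +x towards +y.
- turntable (a joint): steel index table (disc, radius 165 mm, top 48 mm above the bench) turning about the vertical through the press's origin; rad, counter-clockwise from above. 0 = stop, pan at the loading place (press's -y side); pi/2 = stop, pan under the ram (+x side). A sprung plunger clicks over a bump 0.06 rad before either stop (about 4 N at the peg, else 1 N) and holds it there. Starts between.
- peg_top (a point): centre of the top of the red upright turning peg on the table: a plain cylinder 26 mm in diameter and 60 mm high (from 48 to 108 mm above the bench), 115 mm from the axis, across from the pan. It is fixed on the table, and may be gripped or pushed.
- pan_in (a point): centre of the inner floor of the aluminium mould pan fixed on the table, 95 mm from the axis, 53 mm above the bench: open square tray 130 x 130 mm outside, 5 mm walls (120 x 120 mm inside), rim 108 mm above the bench. Axes turn with the table; the pan lies along its own -y from the axis.
- bin: blue open stock bin, 334 x 115 mm outside, 72 mm high, 5 mm walls and floor. Inside it is 105 mm wide and its flat floor 240 mm long (x -120 to 120); from there both ends slope up and out at 50 degrees, to 52 mm up. Origin at the centre of its underside; x along its length. It lies about along the world's y, its +x pointing to the robot's left. The plugs start in the +x half. Fixed to the bench.
- scoop: aluminium hand scoop, about 220 g, on the mat. Origin at the centre of its flat underside, +x to the open lip, z up. Floor 100 mm long (x -50 to 50), 84 wide, 3 thick; side walls 45 mm high from x -50 to 16, then 21 to x 38; back wall 48 mm high. Flat upright wooden handle (14 mm thick along x, 36 wide along y) at x -43, 45 to 140 mm above the underside.
- scoop_grip (a point): middle of the scoop's handle, where to grip it: x -43, 115 mm above the scoop's underside
- ram_face (a point): centre of the underside of the press's square ram plate (112 x 112 mm), hanging 150 mm above the bench over the press place; it goes down 30 mm with the pedal and stays above the pan's rim and plugs
- mat: black rubber mat, 150 x 140 x 4 mm, the scoop's place; origin at the centre of its underside. Fixed.
- treadle_pad (a point): point on top of the yellow pedal plate where it is pressed, 95 mm from its hinge, which is at the pedal's far end (pad end towards the robot). Plate 135 mm long, 84 wide; this point is about 68 mm above the bench at rest and 40 mm at the stop. About 5 N starts it and 12 N holds it at the stop.
- treadle (a joint): pedal angle, rad: 0 up at rest, 0.30 at the lower stop; a spring brings it back
- plug1: orange rubber plug, a rounded pellet 28 mm in diameter and 44 mm long (axis along its x), 25 g; origin at its centre. Lies loose in the bin at the start; may be absent
- plug2: another such plug; may be absent
- plug3: another such plug; may be absent
- plug4: another such plug; may be absent
- plug5: another such plug; may be absent
- plug6: another such plug; may be absent
- plug7: another such plug; may be absent
- plug8: another such plug; may be absent
- glue: white glue bottle, 64 mm wide, 140 mm tall, origin under its base; leave alone
- hammer: hammer, origin under it; leave alone
- tape: roll of yellow tape, 100 mm in diameter, 25 mm high, origin under its centre; leave alone
- primer: tin can, 72 mm wide, 90 mm tall, origin under its base; leave alone
Not all that is in view belongs to the job. Leave any grey or turquoise look-alike of the plug3 alone.

How it is judged:
By the outcome, as a careful person would: the job done as asked, in the order asked, and still so for the second after the job is handed in, with the robot touching nothing.
Of plug1, plug2, plug3, plug4, plug5, plug6, plug7, plug8 only 5 to 8 are there at a start; the rules pass over those that are not, and their reading is None.
At some moment in a run one of scoop may be knocked a few centimetres aside while the robot is not near it.
It also fails if it takes over 210 s, if anything falls off the work surface, if the arm or the gripper's body presses on something with over 40 N, if the wrist force passes 120 N, or if a joint passes its speed limit or range.

## Robot

A 6-joint arm with a two-finger parallel gripper is mounted at the origin on the work surface. World frame = base frame: x ahead of the robot, y to its left, z up, the work surface at z = 0. Lengths are in mm, angles in degrees, forces in N, time in s.
With the tool pointing down it reaches from about 350 to 850 mm from the base axis. Payload 8.1 kg.
Tool frame: the origin (TCP) lies on the centre line of the jaws, within the pads' length; the fingertips stand 14 mm ahead of it and the grasp point (between the pads) lies 5 mm behind it; z points along the fingers, y is the line along which they close (so a half turn about z gives the same grasp; the last joint's range is limited). The gripper opens to 85 mm and grips with 20 to 120 N. Pads are 22 mm wide; open, the fingers measure 114 mm over their backs; the gripper's body (76 mm by 85 mm) begins 54 mm behind the grasp point. The pads swing forward as they close: fully open they stand 13 mm farther back than shut.
Start: joints at [70.852, 7.471, 85.268, -0, 87.261, -4.893], TCP at [147.722, 581.535, 245.292] pointing down, gripper open.
Joint ranges: [-169.43, 169.43], [-51.17, 129.36], [1.28, 143.12], [-76.62, 256.62], [0, 156.53], [-152.29, 152.29]. Speed limits (degrees/s): [136.94, 136.94, 159.86, 180, 180, 180].

## Interface

Orientations are given as [roll, pitch, yaw] about the fixed x, y, z axes, in that order (R = Rz(yaw) Ry(pitch) Rx(roll)).
In Python, from bench import sense, snapshot, camera_info, hand_in gives the robot as it stands. The module is installed in compiled form; this text tells all that it offers.
- The arm moves only by the tool apply_moves, never from a script. Its argument "deltas" is a list of rows, each a list of 7 numbers: the shift along the tool's x, y, z scaled (see below), then the turn, a rotation vector about the tool's x, y, z scaled (see below), then the opening, from 0 (shut) to 1 (fully open). In form: [[dx, dy, dz, ax, ay, az, claw], ...]. A call has 1 to 8 rows; each row shifts and turns the commanded pose from where the row before left it, along the tool's axes as they then stand; what a row does not reach is not made up. The controller multiplies each number of a shift by 0.03 m and each number of a turn by 0.08 rad. A row lasts 1/8 s, in which the tool goes at most 62.5 mm and 10.7 degrees, less where a joint would pass 70% of its speed; a pose out of reach is approached as far as the arm can. A call with a number of a shift or a turn outside -1 to 1 is refused whole. A call with a gripper value outside its range is refused whole. The fingers move at their own pace and stop on an object; "grip_force" is the grip in N (left out, the last holds). Time passes only in rows, so rows that do not move let the fingers close. It gives the time, the measured TCP pose, the force, the opening and the grip force at its end, in the units of the state.
- sense(): the state, without advancing time (a new reading comes with each control period).
- snapshot(name): name is "scene" or "side" or "wrist"; returns the picture (400x640x3 uint8, red, green, blue); there is no depth.
- camera_info(name): a dict with "vertical_fov" (degrees; the focal length in pixels is half the picture's height over the tangent of half this angle, whatever the lens; pixels are square), "cx", "cy" (the principal point, pixels), "origin" and "rotation" of the camera in the world; the wrist camera has in their place "tool_from_camera" (4x4, takes a point from camera to tool coordinates, whose origin is the TCP and whose axes are the flange's). Camera axes: x right, y up, looking along -z (the intrinsics and any distortion apply to the point x, -y, -z); pixel columns grow to the right and rows downward; lengths in mm; the calibration is good to about 2 mm. The wrist camera is an equidistant fisheye: a pixel r from the principal point sees the ray r / f radians off the axis. A picture is of the moment at which its call begins: read the wrist's pose just before it. camera_info takes no time and is no camera call.
- hand_in(): hands the job in; it is judged then, once.
The state is a dict: "time": time; "joint_pos": joint angles; "qd": joint speeds; "joint_efforts": joint torques, N m; "tool_pos": TCP position; "tcp_rot": TCP orientation; "ft_force": force on the tool from outside, world axes, zero at the start; "wrist_torque": the same for the moment, N m; "finger_gap": finger opening in mm; "grip_force": force on a finger pad.
Only numpy, scipy, OpenCV 4.12 (cv2) and the standard library are available. Lean on these libraries where they do the work, as an engineer would, in place of code of your own. Each camera call takes 0.05 s, during which the arm holds its last target. There are 200 camera calls.

## Working session

There is one attempt and no reset: what is moved stays moved. The work goes in short steps, Python scripts to look and compute and a tool call to move; the robot and the scene stay as the last step left them, time stands still between calls to the robot, and variables do not carry over. Pictures are saved under pics/ and viewed, at most 14 in all, crops included, and the job is handed in when it is done.

Besides the shell and the picture viewer there is one more tool, called by a JSON object that holds its "name" and its "arguments", one argument or row to a line. apply_moves: Moves the arm, as the interface text tells. Its arguments: {"type":"object","properties":{"deltas":{"type":"array"},"grip_force":{"type":"number"}},"required":["deltas"]}

```bash
mkdir -p pics
python3 - <<'E'
from bench import *
import cv2,json
for n in("scene","side","wrist"):
    im=snapshot(n); cv2.imwrite(f"pics/{n}0.png",im[:,:,::-1]); print(n,camera_info(n))
print(sense())
E
```

```text
scene {'vertical_fov': 56.26342147621055, 'cx': 318.51773969948823, 'cy': 200.73798431041226, 'origin': array([1225.70543023,  808.1970618 , 1019.41211043]), 'rotation': array([ 47.41558719,   0.24946824, 137.11023078])}
side {'vertical_fov': 54.75360679807247, 'cx': 322.41019344901133, 'cy': 195.82895726603775, 'origin': array([ 169.24754391, -629.25644795,  879.60405693]), 'rotation': array([ 47.55727239,  -0.50205239, -26.74168107])}
wrist {'vertical_fov': 65.70646984690485, 'cx': 318.57345018723726, 'cy': 203.48275958106007, 'tool_from_camera': array([[ 3.55790300e-04,  9.51798000e-01,  3.06725350e-01,
         7.81506702e+01],
       [ 9.99999862e-01, -2.19702376e-04, -4.78206215e-04,
        -2.01262282e-01],
       [-3.87767431e-04,  3.06725478e-01, -9.51797947e-01,
        -1.29012601e+02],
       [ 0.00000000e+00,  0.00000000e+00,  0.00000000e+00,
         1.00000000e+00]])}
{'time': 0.15, 'joint_pos': array([ 7.08518703e+01,  7.50498164e+00,  8.53157247e+01,  7.33875908e-04,
        8.72605118e+01, -4.89344756e+00]), 'qd': array([ 0.0648618 , -0.09359856, -0.1224897 ,  0.08272312,  0.08354109,
       -0.04932013]), 'joint_efforts': array([ 1.09771752e-04, -5.70058966e+01, -5.01162350e+01, -2.73775768e-04,
        9.50964546e-03,  6.27949839e-05]), 'tool_pos': array([147.58581961, 581.15308732, 244.47987696]), 'tcp_rot': array([-1.79919140e+02, -7.65845852e-03,  1.65745277e+02]), 'ft_force': array([-0.11287512,  0.77940433,  0.07586727]), 'wrist_torque': array([ 0.02369442, -0.02592961, -0.01845251]), 'grip_force': 0.0, 'finger_gap': 85.44284397149823}
```

View pics/scene0.png

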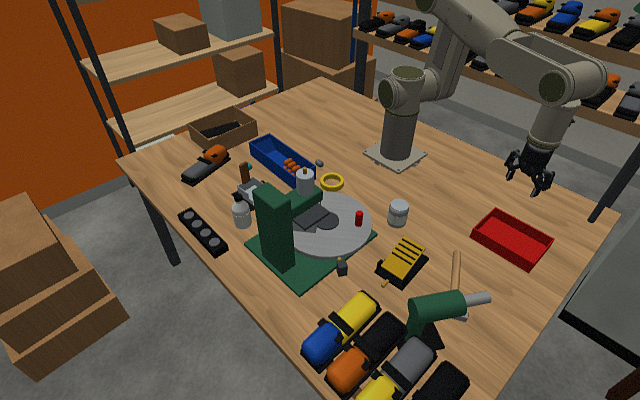

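View pics/side0.png

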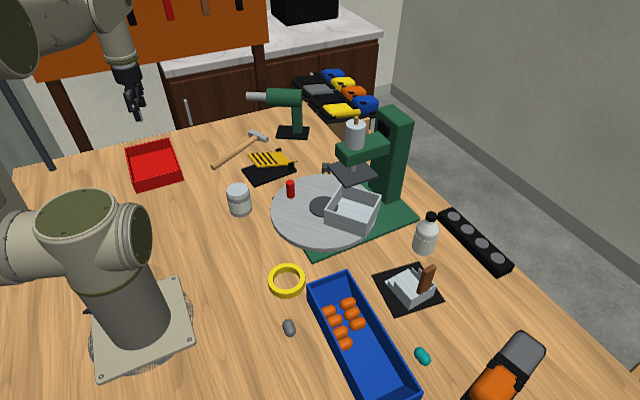

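```bash
cat > h.py <<'E'
import numpy as np, cv2
from scipy.spatial.transform import Rotation as Ro
from bench import *
def ray(n,px):
    c=camera_info(n); f=200/np.tan(np.radians(c['vertical_fov']/2)); px=np.atleast_2d(px).astype(float)
    u=px[:,0]-c['cx']; v=px[:,1]-c['cy']
    if n!='wrist':
        d=np.stack([u/f,-v/f,-np.ones_like(u)],1); R=Ro.from_euler('xyz',c['rotation'],degrees=True).as_matrix(); o=c['origin']
    else:
        r=np.hypot(u,v); t=r/f; k=np.sin(t)/np.maximum(r,1e-9)
        d=np.stack([u*k,-v*k,-np.cos(t)],1); T=c['tool_from_camera']; s=sense()
        Rt=Ro.from_euler('xyz',s['tcp_rot'],degrees=True).as_matrix(); R=Rt@T[:3,:3]; o=s['tool_pos']+Rt@T[:3,3]
    d=d@R.T; return o,d/np.linalg.norm(d,axis=1)[:,None]
def plane(n,px,z):
    o,d=ray(n,px); return o+d*((z-o[2])/d[:,2])[:,None]
def tri(a,pa,b,pb):
    A=np.zeros((3,3));y=np.zeros(3);L=[]
    for n,p in((a,pa),(b,pb)):
        o,d=ray(n,p); P=np.eye(3)-np.outer(d[0],d[0]); A+=P; y+=P@o; L.append((P,o))
    x=np.linalg.solve(A,y); return x,[np.linalg.norm(P@(x-o)) for P,o in L]
def proj(n,X):
    c=camera_info(n); f=200/np.tan(np.radians(c['vertical_fov']/2)); R=Ro.from_euler('xyz',c['rotation'],degrees=True).as_matrix()
    p=(np.atleast_2d(X)-c['origin'])@R; return np.stack([c['cx']-f*p[:,0]/p[:,2],c['cy']+f*p[:,1]/p[:,2]],1)
def mask(im,kind):
    h=cv2.cvtColor(im,cv2.COLOR_RGB2HSV); H,S,V=[h[...,i].astype(int) for i in range(3)]
    return {'red':((H<5)|(H>174))&(S>170)&(V>80),'blue':(H>108)&(H<125)&(S>150)&(V>50),'orange':(H>5)&(H<14)&(S>180)&(V>120),
     'yellow':(H>20)&(H<32)&(S>170)&(V>100),'green':(H>65)&(H<90)&(S>90)&(V>25),'dark':(V<40)}[kind].astype(np.uint8)
def blobs(im,kind,amin=15):
    n,l,s,c=cv2.connectedComponentsWithStats(mask(im,kind)); return [(s[i].tolist(),c[i].round(1).tolist()) for i in range(1,n) if s[i,4]>=amin],l
np.set_printoptions(suppress=True,precision=1)
E
python3 - <<'E'
from h import *
for n in('side','scene'):
    im=cv2.imread(f'pics/{n}0.png')[:,:,::-1].copy()
    for k in('red','blue','orange','yellow'): print(n,k,blobs(im,k,25)[0])
a=cv2.imread('pics/side0.png')[90:400,230:500]; cv2.imwrite('pics/c1.png',cv2.resize(a,None,fx=1.93,fy=1.93,interpolation=cv2.INTER_CUBIC))
a=cv2.imread('pics/scene0.png')[120:300,170:440]; cv2.imwrite('pics/c2.png',cv2.resize(a,None,fx=2.96,fy=2.96,interpolation=cv2.INTER_CUBIC))
E
```

```text
side red [([163, 0, 11, 20, 149], [168.2, 9.3]), ([125, 138, 59, 55, 2213], [153.0, 164.8]), ([286, 180, 8, 18, 115], [290.1, 188.2])]
side blue [([321, 69, 24, 13, 187], [331.8, 73.3]), ([352, 95, 27, 20, 355], [365.5, 103.5]), ([307, 269, 117, 131, 6245], [362.7, 344.8])]
side orange [([126, 0, 143, 65, 6625], [195.3, 27.9]), ([33, 32, 78, 51, 1955], [72.4, 61.7]), ([342, 86, 25, 15, 184], [353.6, 90.9]), ([340, 297, 26, 33, 425], [352.3, 312.9]), ([322, 305, 20, 22, 242], [331.8, 315.5]), ([333, 326, 20, 25, 257], [342.9, 337.3]), ([474, 365, 43, 35, 1107], [495.8, 384.4])]
side yellow [([331, 77, 25, 15, 202], [342.4, 82.1]), ([323, 103, 38, 14, 358], [340.9, 109.6]), ([248, 151, 43, 16, 392], [269.8, 158.9]), ([268, 263, 37, 36, 683], [286.2, 280.3])]
scene red [([473, 207, 81, 58, 1609], [512.8, 237.8]), ([356, 211, 7, 5, 31], [359.0, 213.0])]
scene blue [([550, 1, 33, 24, 343], [567.4, 12.5]), ([412, 34, 21, 10, 131], [423.2, 38.2]), ([249, 134, 67, 55, 1238], [277.3, 157.1]), ([302, 322, 40, 43, 975], [321.1, 342.8])]
scene orange [([0, 0, 124, 210, 12468], [51.4, 127.2]), ([
[... 399 characters left out ...]
, 9, 82], [405.3, 32.2]), ([250, 37, 27, 48, 499], [267.9, 58.0]), ([368, 44, 5, 12, 45], [370.4, 49.2]), ([111, 56, 105, 58, 2476], [163.3, 83.9]), ([87, 71, 27, 47, 293], [101.4, 96.2]), ([608, 73, 12, 10, 73], [612.5, 77.3]), ([175, 128, 13, 6, 27], [181.8, 130.7]), ([114, 133, 15, 23, 111], [122.1, 145.1]), ([204, 144, 21, 13, 129], [214.2, 149.8]), ([327, 347, 40, 40, 901], [345.9, 366.5])]
scene yellow [([533, 0, 16, 5, 58], [540.6, 1.8]), ([577, 19, 32, 13, 234], [593.6, 24.6]), ([429, 27, 7, 6, 31], [432.2, 29.6]), ([320, 172, 24, 16, 163], [331.2, 180.1]), ([381, 236, 44, 44, 808], [401.7, 258.4]), ([329, 291, 47, 53, 952], [356.0, 312.1]), ([355, 373, 44, 27, 695], [377.8, 389.2])]
```

View pics/c1.png

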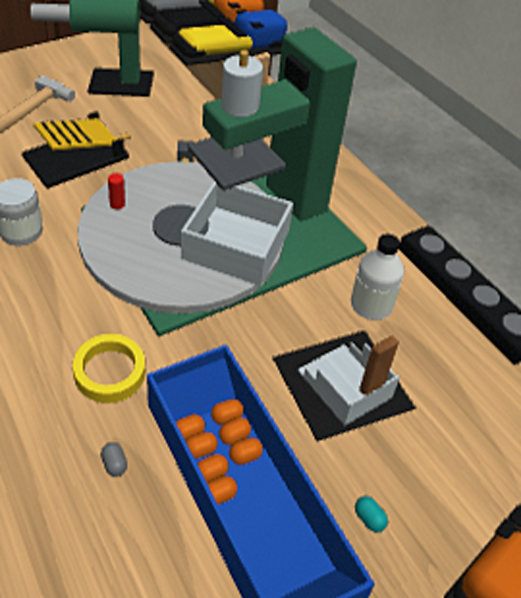

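View pics/c2.png

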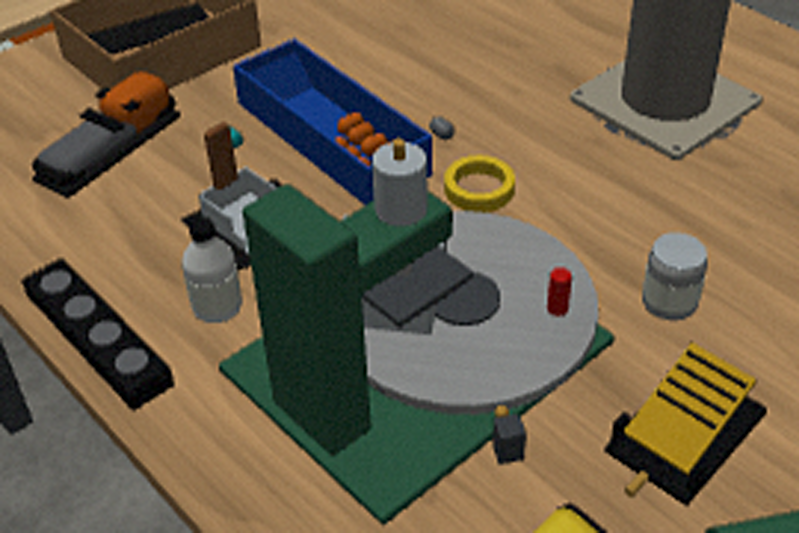

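Run:
```python
from h import *
S=lambda x,y:(230+x/1.93,90+y/1.93)
C=lambda x,y:(170+x/2.96,120+y/2.96)
def T(n,a,b): print(n,*tri('side',S(*a),'scene',C(*b)))
T('pegtop',(117,177),(560,272)); T('hubC',(176,225),(468,298))
T('scoophandle top',(387,343),(217,128))
T('bin corner +x far',(224,347),(372,198)); T('bin +x near',(148,377),(430,135)); T('bin -x far',(372,585),(238,66))
T('cyl rod',(244,55),(399,145)); T('pedalA',(36,122),(757,380));T('pedalB',(93,116),(690,470))
T('col top corner a',(285,32),(288,185)); 
T('col corner top',(355,62),(250,205));T('col corner top2',(305,82),(357,235))
print('mat',plane('side',[S(274,357),S(358,331),S(414,407),S(322,438)],4))
print('hub',plane('side',[S(176,225)],48),plane('scene',[C(468,298)],48))
print('pan rim',plane('side',[S(182,235),S(216,184),S(293,205),S(262,252)],108))
print('bin rim',plane('side',[S(148,377),S(224,347),S(372,585)],72))
print('base green',plane('side',[S(159,333),S(366,248)],6),plane('scene',[C(220,368),C(385,520),C(614,338)],6))
print('plugs',plane('side',[S(*p) for p in [(191,427),(201,443),(227,411),(235,431),(246,450),(213,467),(222,489)]],19))
print('scoop rims: back L,R ',plane('side',[S(349,420),S(398,380)],52), 'front floor',plane('side',[S(300,368),S(342,345)],7))
print('pedal',plane('scene',[C(690,345),C(757,380),C(690,470),C(627,430)],68))
```

```text
pegtop [493.6 219.6 111.4] [np.float64(1.5209800768968387), np.float64(1.520980076896656)]
hubC [558.3 134.8  50.5] [np.float64(0.17436701227681745), np.float64(0.17436701227687373)]
scoophandle top [ 649.4 -249.7  145.8] [np.float64(2.0624160665251914), np.float64(2.06241606652541)]
bin corner +x far [ 514.2 -100.3   38.9] [np.float64(0.49451494109227795), np.float64(0.4945149410922272)]
bin +x near [ 390.1 -118.5   71.6] [np.float64(0.81573938424072), np.float64(0.815739384240898)]
bin -x far [ 487.6 -450.    71.2] [np.float64(3.4696338806790754), np.float64(3.4696338806790146)]
cyl rod [658.6 131.9 337.3] [np.float64(1.0542667045581235), np.float64(1.054266704558133)]
pedalA [436.4 461.9  79.1] [np.float64(2.4560868932253372), np.float64(2.4560868932253634)]
pedalB [555.4 475.4  43.3] [np.float64(3.2377209729868577), np.float64(3.2377209729867458)]
col top corner a [760.2 132.8 346. ] [np.float64(28.365023837699436), np.float64(28.365023837699272)]
col corner top [809.7  79.1 314.3] [np.float64(3.4441290288606075), np.float64(3.444129028860636)]
col corner top2 [746.1 133.6 269.6]
[... 203 characters left out ...]
.   48. ]]
pan rim [[529.7  59.1 108. ]
 [629.8 137.3 108. ]
 [712.2  42.  108. ]
 [617.  -22.5 108. ]]
bin rim [[ 390.6 -119.3   72. ]
 [ 500.9 -121.5   72. ]
 [ 490.3 -452.2   72. ]]
base green [[455.2 -15.9   6. ]
 [833.9  -9.9   6. ]] [[826.9 -15.4   6. ]
 [820.3 280.3   6. ]
 [444.4 276.2   6. ]]
plugs [[ 422.5 -179.6   19. ]
 [ 423.4 -205.3   19. ]
 [ 475.7 -179.8   19. ]
 [ 470.5 -209.8   19. ]
 [ 469.6 -239.1   19. ]
 [ 421.4 -240.7   19. ]
 [ 417.5 -270.4   19. ]]
scoop rims: back L,R  [[ 594.6 -276.3   52. ]
 [ 687.8 -256.6   52. ]] front floor [[ 605.4 -159.4    7. ]
 [ 681.8 -153.1    7. ]]
pedal [[436.9 375.5  68. ]
 [424.3 458.7  68. ]
 [575.6 482.5  68. ]
 [583.4 404.7  68. ]]
```

```bash
cat >> h.py <<'E'
import json
def RY(yaw,tilt_axis=None,tilt=0):
    R=Ro.from_euler('xyz',[180,0,yaw],degrees=True)
    return R if tilt_axis is None else Ro.from_rotvec(np.radians(tilt)*np.array(tilt_axis,float))*R
def plan(wps,claw,start=None,nmin=1):
    """wps: list of (pos,Rotation). prints rows"""
    s=sense(); p,R=(s['tool_pos'],Ro.from_euler('xyz',s['tcp_rot'],degrees=True)) if start is None else start
    rows=[]
    for q,Q in wps:
        q=np.array(q,float); rv=(R.inv()*Q).as_rotvec()
        n=max(nmin,int(np.ceil(max(np.linalg.norm(q-p)/30,np.abs(rv).max()/0.08)-1e-6)))
        p0,R0=p,R
        for i in range(1,n+1):
            t=p0+(q-p0)*i/n; Rt=R0*Ro.from_rotvec(rv*i/n)
            d=np.r_[R.inv().apply(t-p)/30,(R.inv()*Rt).as_rotvec()/0.08].round(2)+0.0
            rows.append([float(x) for x in np.clip(d,-1,1)]+[claw])
            p=p+R.apply(d[:3]*30); R=R*Ro.from_rotvec(d[3:6]*0.08)
    for i in range(0,len(rows),8): print(json.dumps(rows[i:i+8]).replace(' ','').replace('.0,',',').replace('.0]',']'))
    print('end',p,R.as_euler('xyz',degrees=True))
def log():
    s=sense(); open('log.txt','a').write(json.dumps([s['joint_pos'].tolist(),s['tool_pos'].tolist(),s['tcp_rot'].tolist()])+'\n'); return s
E
python3 - <<'E'
from h import *
log(); plan([((488,226,240),RY(127))],1)
E
```

```text
[[-0.82,-0.51,0.01,0,0,0.5,1],[-0.84,-0.48,0.01,0,0,0.49,1],[-0.85,-0.44,0.01,0,0,0.5,1],[-0.88,-0.41,0.01,0,0,0.5,1],[-0.89,-0.38,0.01,-0.01,0,0.5,1],[-0.9,-0.34,0.01,0,0,0.49,1],[-0.91,-0.3,0.01,0,0,0.5,1],[-0.93,-0.26,0,0,0,0.5,1]]
[[-0.94,-0.23,0.01,0,0,0.5,1],[-0.94,-0.19,0.01,0,0,0.49,1],[-0.96,-0.16,0.01,0,0,0.5,1],[-0.95,-0.11,0.01,0,0,0.5,1],[-0.97,-0.08,0.01,0,0,0.49,1],[-0.96,-0.04,0.01,0,0,0.5,1],[-0.96,0,0.01,0,0,0.5,1],[-0.97,0.04,0.01,-0.01,0,0.5,1]]
[[-0.96,0.07,0.01,0,0,0.49,1]]
end [487.9 225.9 239.9] [180.   0. 127.]
```

{"name": "apply_moves", "arguments": {
  "deltas": [
    [-0.82, -0.51, 0.01, 0, 0, 0.5, 1],
    [-0.84, -0.48, 0.01, 0, 0, 0.49, 1],
    [-0.85, -0.44, 0.01, 0, 0, 0.5, 1],
    [-0.88, -0.41, 0.01, 0, 0, 0.5, 1],
    [-0.89, -0.38, 0.01, -0.01, 0, 0.5, 1],
    [-0.9, -0.34, 0.01, 0, 0, 0.49, 1],
    [-0.91, -0.3, 0.01, 0, 0, 0.5, 1],
    [-0.93, -0.26, 0, 0, 0, 0.5, 1]
  ]
}}

```text
time: 1.15
tool_pos: [308.4, 413.6, 242.8]
tcp_rot: [180.0, -0.0, 147.4]
ft_force: [0.2, 0.2, -0.4]
finger_gap: 84.9
grip_force: 0.0
```

{"name": "apply_moves", "arguments": {
  "deltas": [
    [-0.94, -0.23, 0.01, 0, 0, 0.5, 1],
    [-0.94, -0.19, 0.01, 0, 0, 0.49, 1],
    [-0.96, -0.16, 0.01, 0, 0, 0.5, 1],
    [-0.95, -0.11, 0.01, 0, 0, 0.5, 1],
    [-0.97, -0.08, 0.01, 0, 0, 0.49, 1],
    [-0.96, -0.04, 0.01, 0, 0, 0.5, 1],
    [-0.96, 0, 0.01, 0, 0, 0.5, 1],
    [-0.97, 0.04, 0.01, -0.01, 0, 0.5, 1]
  ]
}}

```text
time: 2.15
tool_pos: [468.6, 246.5, 240.4]
tcp_rot: [179.9, -0.0, 129.2]
ft_force: [0.1, -0.1, -0.2]
finger_gap: 85.1
grip_force: 0.0
```

{"name": "apply_moves", "arguments": {
  "deltas": [
    [-0.96, 0.07, 0.01, 0, 0, 0.49, 1],
    [0, 0, 0, 0, 0, 0, 1]
  ]
}}

```text
time: 2.4
tool_pos: [488.8, 224.9, 239.9]
tcp_rot: [180.0, -0.0, 126.9]
ft_force: [-0.8, 0.8, 0.6]
finger_gap: 85.2
grip_force: 0.0
```

Run:
```python
from h import *
s=log(); print(s['tool_pos'],s['tcp_rot'],s['joint_pos'])
im=snapshot('wrist'); cv2.imwrite('pics/w1.png',im[:,:,::-1])
b,l=blobs(im,'red',30); print(b)
# top face: brighter part
s0=cv2.imread('pics/scene0.png')
for st,c in b: print(plane('wrist',[c],105))
```

```text
[488.8 224.9 239.9] [180.   -0.  126.9] [ 19.2  -2.   95.6   0.   86.4 -17.6]
[([307, 177, 27, 39, 771], [320.3, 197.5])]
[[490.3 226.  105. ]]
```

View pics/w1.png

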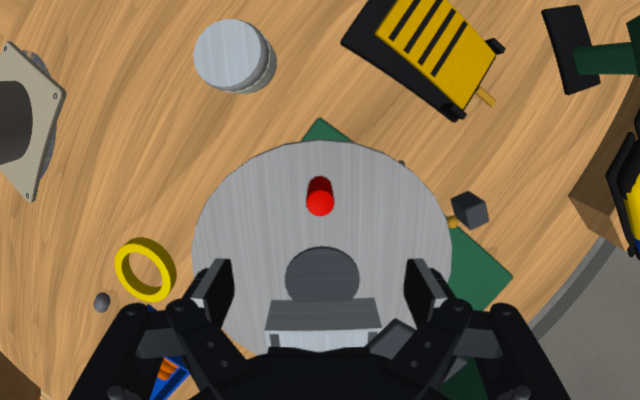

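Run:
```python
from h import *
print('peg',plane('wrist',[(320,203)],108),'hub',plane('wrist',[(322,277)],48), 'disc L,R',plane('wrist',[(192,250),(452,250)],48),'back',plane('wrist',[(322,141)],48))
print('green',plane('wrist',[(320,119),(512,277)],6),'plunger',plane('wrist',[(474,200)],54))
print('primer',plane('wrist',[(231,55)],90),'pedal pts',plane('wrist',[(378,36),(466,108),(494,45)],60))
p=plane('wrist',[(320,203)],108)[0]
plan([((p[0],p[1],200),RY(127)),((p[0],p[1],82),RY(127))],1)
```

```text
peg [[492.6 222.5 108. ]] hub [[562.7 134.3  48. ]] disc L,R [[415.5  64.9  48. ]
 [671.6 256.9  48. ]] back [[465.5 262.5  48. ]]
green [[451.2 278.4   6. ]
 [833.2 282.5   6. ]] plunger [[644.4 319.7  54. ]]
primer [[347.6 281.7  90. ]] pedal pts [[443.6 383.2  60. ]
 [562.2 387.9  60. ]
 [544.9 469.   60. ]]
[[-0.09,0.03,0.67,0,-0.01,-0.01,1],[-0.09,0.02,0.66,0.01,0,0,1],[0,0,0.98,0,0,0,1],[0,0,0.99,0,0,0,1],[0,0,0.98,0,0,0,1],[0,0,0.99,0,0,0,1]]
end [492.6 222.4  81.9] [-180.   -0.  127.]
```

{"name": "apply_moves", "arguments": {
  "deltas": [
    [-0.09, 0.03, 0.67, 0, 0, 0, 1],
    [-0.09, 0.02, 0.66, 0, 0, 0, 1],
    [0, 0, 0.98, 0, 0, 0, 1],
    [0, 0, 0.99, 0, 0, 0, 1],
    [0, 0, 0.98, 0, 0, 0, 1],
    [0, 0, 0.99, 0, 0, 0, 1],
    [0, 0, 0, 0, 0, 0, 1]
  ]
}}

```text
time: 3.32
tool_pos: [489.1, 222.3, 77.9]
tcp_rot: [-179.7, -0.2, 127.1]
ft_force: [-1.6, 0.2, 0.3]
finger_gap: 85.1
grip_force: 0.0
```

{"name": "apply_moves", "arguments": {
  "deltas": [
    [0, 0, 0, 0, 0, 0, 0.2],
    [0, 0, 0, 0, 0, 0, 0.2],
    [0, 0, 0, 0, 0, 0, 0.2],
    [0, 0, 0, 0, 0, 0, 0.2],
    [0, 0, 0, 0, 0, 0, 0.2],
    [0, 0, 0, 0, 0, 0, 0.2]
  ],
  "grip_force": 25
}}

```text
time: 4.08
tool_pos: [493.4, 223.4, 83.4]
tcp_rot: [179.8, 0.0, 127.0]
ft_force: [-1.2, 0.0, 6.5]
finger_gap: 25.3
grip_force: 26.2
```

Run:
```python
from h import *
s=log(); print(s['tool_pos'],s['tcp_rot'],s['finger_gap'],s['ft_force'])
c=np.array([562.,133]); p=s['tool_pos']; a0=np.degrees(np.arctan2(p[1]-c[1],p[0]-c[0])); r=115; print(a0,np.hypot(*(p[:2]-c)))
c=p[:2]-115*np.array([np.cos(np.radians(a0)),np.sin(np.radians(a0))]); print(c)
w=[]
for a in np.linspace(a0,89,12)[1:]:
    t=np.radians(a); w.append(((c[0]+r*np.cos(t),c[1]+r*np.sin(t),p[2]),RY(127+a-a0)))
plan(w,0.2)
```

```text
[493.4 223.4  83.4] [179.8   0.  127. ] 25.326887392292193 [-1.2  0.   6.5]
127.20129607760109 113.47981387693457
[562.9 131.8]
[[-0.01,0.23,0,0.04,0,0.76,0.2],[0,0.23,0,0,0,0.76,0.2],[-0.01,0.24,0,0,0,0.76,0.2],[0,0.23,0,0,0,0.75,0.2],[-0.01,0.23,0,0,0,0.76,0.2],[-0.01,0.23,0,0,0,0.76,0.2],[0,0.24,0,0,0,0.76,0.2],[-0.01,0.23,0,0,0,0.75,0.2]]
[[-0.01,0.23,0,0,0,0.76,0.2],[0,0.23,0,0,0,0.76,0.2],[-0.01,0.23,0,0,0,0.76,0.2]]
end [564.8 246.7  83.4] [-180.    -0.    88.8]
```

{"name": "apply_moves", "arguments": {
  "deltas": [
    [-0.01, 0.23, 0, 0, 0, 0.76, 0.2],
    [0, 0.23, 0, 0, 0, 0.76, 0.2],
    [-0.01, 0.24, 0, 0, 0, 0.76, 0.2],
    [0, 0.23, 0, 0, 0, 0.75, 0.2],
    [-0.01, 0.23, 0, 0, 0, 0.76, 0.2],
    [-0.01, 0.23, 0, 0, 0, 0.76, 0.2],
    [0, 0.24, 0, 0, 0, 0.76, 0.2],
    [-0.01, 0.23, 0, 0, 0, 0.75, 0.2]
  ]
}}

```text
time: 5.08
tool_pos: [544.3, 245.7, 83.5]
tcp_rot: [179.8, -0.1, 99.1]
ft_force: [0.0, 2.4, 5.1]
finger_gap: 25.2
grip_force: 26.1
```

{"name": "apply_moves", "arguments": {
  "deltas": [
    [-0.01, 0.23, 0, 0, 0, 0.76, 0.2],
    [0, 0.23, 0, 0, 0, 0.76, 0.2],
    [-0.01, 0.23, 0, 0, 0, 0.76, 0.2],
    [0, 0, 0, 0, 0, 0, 0.2],
    [0, 0, 0, 0, 0, 0, 0.2]
  ]
}}

```text
time: 5.7
tool_pos: [563.0, 247.1, 83.3]
tcp_rot: [-179.9, -0.1, 88.8]
ft_force: [-10.3, 1.0, 11.2]
finger_gap: 25.4
grip_force: 26.9
```

Run:
```python
from h import *
s=log(); print(s['tool_pos'],s['tcp_rot'],s['finger_gap'],s['ft_force'],s['wrist_torque'])
p=s['tool_pos'];print(p[:2]-[562.9,131.8])
im=snapshot('side'); cv2.imwrite('pics/s2.png',im[:,:,::-1])
```

```text
[563.  247.1  83.3] [-179.9   -0.1   88.8] 25.40440570366974 [-10.3   1.   11.2] [0.1 1.7 0. ]
[  0.1 115.3]
```

Run:
```python
from h import *
p=sense()['tool_pos']
plan([((p[0],p[1],86),RY(89)),((p[0],p[1],150),RY(89)),((460,120,245),RY(60)),((645,-245,245),RY(4))],1)
```

```text
[[0,0,-0.09,-0.02,-0.02,-0.04,1],[0,0,-0.71,0,0,0,1],[0,0,-0.71,0,0,0,1],[0,0,-0.71,0,0,0,1],[-0.61,-0.48,-0.45,0,0,0.9,1],[-0.65,-0.43,-0.46,0,0,0.91,1],[-0.68,-0.39,-0.45,0,0,0.9,1],[-0.7,-0.34,-0.45,0,0,0.9,1]]
[[-0.72,-0.28,-0.46,0,0,0.91,1],[-0.75,-0.23,-0.45,0,0,0.9,1],[-0.76,-0.18,-0.45,0,0,0.91,1],[-0.53,0.82,0,0,0,0.87,1],[-0.48,0.85,0,0,0,0.87,1],[-0.41,0.88,0,0,0,0.88,1],[-0.35,0.91,0,0,0,0.87,1],[-0.29,0.93,0,0,0,0.87,1]]
[[-0.22,0.95,0,0,0,0.87,1],[-0.15,0.96,0,0,0,0.88,1],[-0.09,0.97,0,0,0,0.87,1],[-0.02,0.97,0,0,0,0.87,1],[0.05,0.98,0,0,0,0.87,1],[0.12,0.96,0,0,0,0.88,1],[0.18,0.96,0,0,0,0.87,1],[0.26,0.94,0,0,0,0.87,1]]
[[0.31,0.92,0,0,0,0.87,1]]
end [ 645.  -244.9  244.9] [-180.   -0.    4.]
```

{"name": "apply_moves", "arguments": {
  "deltas": [
    [0, 0, 0, 0, 0, 0, 1],
    [0, 0, 0, 0, 0, 0, 1],
    [0, 0, 0, 0, 0, 0, 1],
    [0, 0, 0, 0, 0, 0, 1],
    [0, 0, -0.7, 0, 0, 0, 1],
    [0, 0, -0.7, 0, 0, 0, 1],
    [0, 0, -0.7, 0, 0, 0, 1]
  ]
}}

```text
time: 6.62
tool_pos: [564.8, 246.6, 148.2]
tcp_rot: [179.8, -0.1, 88.8]
ft_force: [0.2, 0.2, 0.3]
finger_gap: 85.3
grip_force: 0.0
```

{"name": "apply_moves", "arguments": {
  "deltas": [
    [-0.61, -0.48, -0.45, 0, 0, 0.9, 1],
    [-0.65, -0.43, -0.46, 0, 0, 0.91, 1],
    [-0.68, -0.39, -0.45, 0, 0, 0.9, 1],
    [-0.7, -0.34, -0.45, 0, 0, 0.9, 1],
    [-0.72, -0.28, -0.46, 0, 0, 0.91, 1],
    [-0.75, -0.23, -0.45, 0, 0, 0.9, 1],
    [-0.76, -0.18, -0.45, 0, 0, 0.91, 1]
  ]
}}

```text
time: 7.5
tool_pos: [460.3, 119.0, 242.5]
tcp_rot: [179.9, -0.2, 59.6]
ft_force: [-0.5, -0.9, -0.6]
finger_gap: 85.2
grip_force: 0.0
```

{"name": "apply_moves", "arguments": {
  "deltas": [
    [-0.53, 0.82, 0, 0, 0, 0.87, 1],
    [-0.48, 0.85, 0, 0, 0, 0.87, 1],
    [-0.41, 0.88, 0, 0, 0, 0.88, 1],
    [-0.35, 0.91, 0, 0, 0, 0.87, 1],
    [-0.29, 0.93, 0, 0, 0, 0.87, 1],
    [-0.22, 0.95, 0, 0, 0, 0.87, 1],
    [-0.15, 0.96, 0, 0, 0, 0.88, 1]
  ]
}}

```text
time: 8.38
tool_pos: [553.0, -64.3, 242.0]
tcp_rot: [180.0, -0.2, 31.6]
ft_force: [0.9, 0.4, 0.3]
finger_gap: 85.3
grip_force: 0.0
```

{"name": "apply_moves", "arguments": {
  "deltas": [
    [-0.09, 0.97, 0, 0, 0, 0.87, 1],
    [-0.02, 0.97, 0, 0, 0, 0.87, 1],
    [0.05, 0.98, 0, 0, 0, 0.87, 1],
    [0.12, 0.96, 0, 0, 0, 0.88, 1],
    [0.18, 0.96, 0, 0, 0, 0.87, 1],
    [0.26, 0.94, 0, 0, 0, 0.87, 1],
    [0.31, 0.92, 0, 0, 0, 0.87, 1],
    [0, 0, 0, 0, 0, 0, 1]
  ]
}}

```text
time: 9.38
tool_pos: [644.5, -247.9, 241.1]
tcp_rot: [-180.0, -0.1, 3.7]
ft_force: [0.6, -0.0, 0.7]
finger_gap: 85.7
grip_force: 0.0
```

Run:
```python
from h import *
s=log(); print(s['tool_pos'],s['tcp_rot'],s['joint_pos'])
im=snapshot('wrist'); cv2.imwrite('pics/w3.png',im[:,:,::-1])
im=snapshot('side'); cv2.imwrite('pics/s3.png',im[:,:,::-1])
```

```text
[ 644.5 -247.9  241.1] [-180.    -0.1    3.7] [-25.3  21.5  69.3   0.1  89.1  61. ]
```

View pics/w3.png

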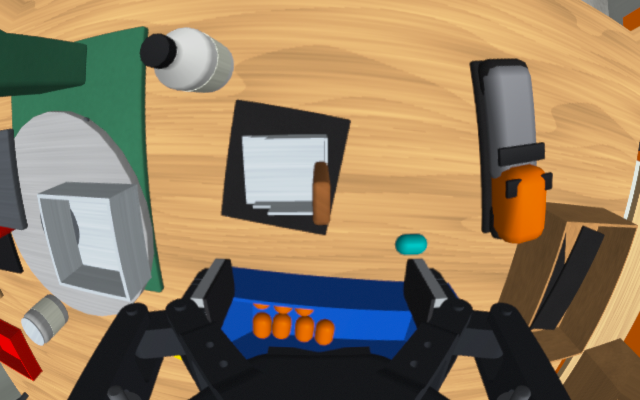

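Run:
```python
from h import *
a=cv2.imread('pics/w3.png')[90:245,210:365]; cv2.imwrite('pics/c3.png',cv2.resize(a,None,fx=3.8,fy=3.8,interpolation=cv2.INTER_CUBIC))
im=cv2.imread('pics/s3.png')[:,:,::-1].copy(); print(blobs(im,'red',25)[0])
```

```text
[([31, 2, 18, 26, 211], [39.6, 14.1]), ([159, 138, 25, 49, 684], [169.5, 165.9]), ([303, 169, 8, 18, 109], [307.2, 177.4])]
```

View pics/c3.png

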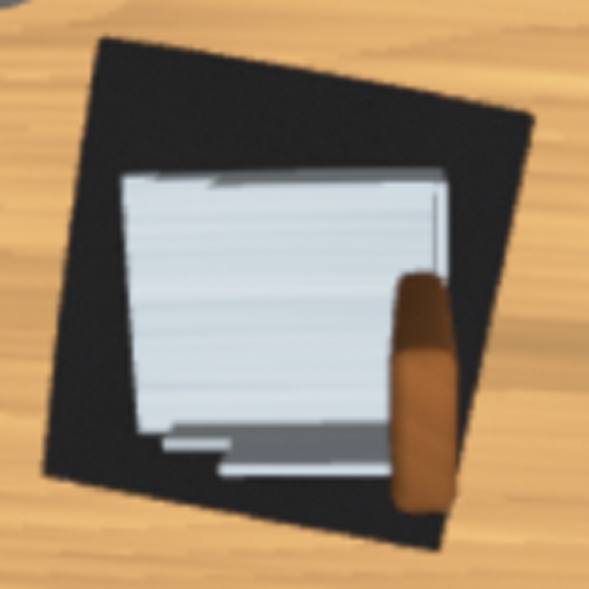

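Run:
```python
from h import *
C=lambda *P:[(210+x/3.8,90+y/3.8) for x,y in P]
m=plane('wrist',C((100,37),(533,115),(438,550),(44,474)),4); print('mat',m,m.mean(0), 'yaws',[np.degrees(np.arctan2(*(m[i]-m[j])[[1,0]])) for i,j in((0,1),(3,2),(0,3),(1,2))])
t=plane('wrist',C((424,431),(424,349),(426,513)),144); print('handle',t,np.degrees(np.arctan2(*(t[1]-t[2])[[1,0]])))
f=plane('wrist',C((120,175),(138,432)),7); print('lip',f,f.mean(0),np.degrees(np.arctan2(*(f[0]-f[1])[[1,0]])))
b=plane('wrist',C((446,180)),52); print('back corner',b)
w=tri('side',(230+387/1.93,90+343/1.93),'wrist',C((424,431))[0]); print('handle 2view',w)
```

```text
mat [[ 728.3 -142.3    4. ]
 [ 710.6 -278.7    4. ]
 [ 564.3 -259.9    4. ]
 [ 582.  -123.7    4. ]] [ 646.3 -201.2    4. ] yaws [np.float64(82.6015648390521), np.float64(82.60117604807219), np.float64(-7.25237950903024), np.float64(-7.303958902176123)]
handle [[ 650.7 -248.   144. ]
 [ 667.7 -246.8  144. ]
 [ 633.  -249.6  144. ]] 4.7072985525966855
lip [[ 684.8 -151.2    7. ]
 [ 600.4 -158.     7. ]] [ 642.6 -154.6    7. ] 4.628668586871714
back corner [[ 692.7 -251.7   52. ]]
handle 2view (array([ 651.5, -249. ,  144.6]), [np.float64(1.199066414529527), np.float64(1.1990664145295171)])
```

Run:
```python
from h import *
plan([((650.9,-248.3,200),RY(4.7)),((650.9,-248.3,114),RY(4.7))],1)
```

```text
[[0.11,0.05,0.68,-0.01,-0.01,-0.09,1],[0.11,0.05,0.69,0,-0.01,-0.1,1],[0,0,0.95,0,0,0,1],[0,0,0.96,0,0,0,1],[-0.01,0,0.95,0,0,0,1]]
end [ 650.8 -248.4  114.1] [-180.    -0.     4.7]
```

{"name": "apply_moves", "arguments": {
  "deltas": [
    [0.11, 0.05, 0.68, 0, 0, -0.1, 1],
    [0.11, 0.05, 0.69, 0, 0, -0.1, 1],
    [0, 0, 0.95, 0, 0, 0, 1],
    [0, 0, 0.96, 0, 0, 0, 1],
    [0, 0, 0.95, 0, 0, 0, 1],
    [0, 0, 0, 0, 0, 0, 1],
    [0, 0, 0, 0, 0, 0, 1]
  ]
}}

```text
time: 10.35
tool_pos: [651.2, -248.2, 113.3]
tcp_rot: [-179.9, -0.1, 4.8]
ft_force: [0.5, -0.3, 0.2]
finger_gap: 85.2
grip_force: 0.0
```

{"name": "apply_moves", "arguments": {
  "deltas": [
    [0, 0, 0, 0, 0, 0, 0.05],
    [0, 0, 0, 0, 0, 0, 0.05],
    [0, 0, 0, 0, 0, 0, 0.05],
    [0, 0, 0, 0, 0, 0, 0.05],
    [0, 0, 0, 0, 0, 0, 0.05],
    [0, 0, 0, 0, 0, 0, 0.05]
  ],
  "grip_force": 70
}}

```text
time: 11.1
tool_pos: [651.1, -248.6, 113.1]
tcp_rot: [-179.9, -0.1, 4.7]
ft_force: [-0.4, -0.8, 0.0]
finger_gap: 13.3
grip_force: 69.6
```

Run:
```python
from h import *
s=log(); print(s['tool_pos'],s['tcp_rot'],s['finger_gap'],s['ft_force'],s['wrist_torque'],s['joint_pos'])
p=s['tool_pos']
plan([((p[0],p[1],p[2]+120),RY(4.7))],0.05)
# DH fit
from scipy.optimize import least_squares
L=[json.loads(l) for l in open('log.txt')]
for q,t,r in L: print(np.round(q,1),np.round(t,1),round(np.hypot(t[0],t[1]),1))
```

```text
[ 651.1 -248.6  113.1] [-179.9   -0.1    4.7] 13.325837708569276 [-0.4 -0.8  0. ] [-0.1  0.   0. ] [-25.1  27.2  75.6   0.1  77.2  60.1]
[[0,0,-1,0,0,0,0.05],[0,0,-1,-0.01,-0.01,0,0.05],[0,0,-1,0,0,0,0.05],[0,0,-1,0,0,0,0.05]]
end [ 651.  -248.7  233.1] [-180.    -0.     4.7]
[70.9  7.5 85.3  0.  87.3 -4.9] [147.6 581.2 244.5] 599.6
[ 19.2  -2.   95.6   0.   86.4 -17.6] [488.8 224.9 239.9] 538.1
[ 18.9   6.4 104.    0.1  69.4 -18.1] [493.4 223.4  83.4] 541.6
[18.9 17.2 91.7  0.1 71.2 20. ] [563.  247.1  83.3] 614.8
[-25.3  21.5  69.3   0.1  89.1  61. ] [ 644.5 -247.9  241.1] 690.5
[-25.1  27.2  75.6   0.1  77.2  60.1] [ 651.1 -248.6  113.1] 696.9
```

Run:
```python
from h import *
import h
def fit(P):
    vx,vy,x0,y0=cv2.fitLine(P.astype(np.float32),cv2.DIST_HUBER,0,.01,.01).ravel(); return np.degrees(np.arctan2(vy,vx)),(x0,y0),vy/vx
for nm in('side0','s3'):
    im=cv2.imread(f'pics/{nm}.png')[:,:,::-1].copy(); b,l=blobs(im,'blue',3000); 
    m=l==np.argmax(np.bincount(l.ravel())[1:])+1
    R=np.array([(np.where(m[y])[0].max()+.5,y) for y in range(280,385)]); P=plane('side',R,72)[:,:2]
    g=fit(P); print('far rim',g[0],'x at y=-286:',g[1][0]+(-286-g[1][1])/g[2])
    T=np.array([(x,np.where(m[:,x])[0].min()-.5) for x in range(312,342)]); P=plane('side',T,72)[:,:2]
    g=fit(P); print('end rim',g[0],'y at x=445:',g[1][1]+(445-g[1][0])*g[2])
im=cv2.imread('pics/w3.png')[:,:,::-1].copy(); m=mask(im,'blue')
T=np.array([(x,np.where(m[:,x])[0].min()-.5) for x in range(240,400,4)])
L=[json.loads(x) for x in open('log.txt')][4]
h.sense=lambda:dict(tool_pos=np.array(L[1]),tcp_rot=np.array(L[2]))
for z in(0,72):
    P=h.plane('wrist',T,z)[:,:2]; g=fit(P); print('w3 z',z,g[0],'x at -286',g[1][0]+(-286-g[1][1])/g[2], P[0],P[-1])
```

```text
far rim 87.929375 x at y=-286: 498.33923
end rim -1.9704286 y at x=445: -115.89545
far rim 87.93096 x at y=-286: 498.31888
end rim -1.9704286 y at x=445: -115.89545
w3 z 0 87.9453 x at -286 497.7333 [ 502.4 -147. ] [ 495.1 -368.7]
w3 z 72 87.941826 x at -286 541.2172 [ 545.3 -165.7] [ 539.4 -344.3]
```

{"name": "apply_moves", "arguments": {
  "deltas": [
    [0, 0, -0.5, 0, 0, 0, 0.05],
    [0, 0, -1, 0, 0, 0, 0.05],
    [0, 0, -1, 0, 0, 0, 0.05],
    [0, 0, -1, 0, 0, 0, 0.05],
    [0, 0, -0.5, 0, 0, 0, 0.05],
    [0, 0, 0, 0, 0, 0, 0.05]
  ]
}}

```text
time: 11.85
tool_pos: [651.6, -248.8, 234.8]
tcp_rot: [180.0, -0.2, 4.7]
ft_force: [0.5, -0.0, -2.7]
finger_gap: 13.3
grip_force: 69.2
```

```bash
cat >> h.py <<'E'
ZOFF=109.1
def scoop(o,syaw,pitch):
    Rs=Ro.from_euler('ZY',[syaw,-pitch],degrees=True); return np.array(o,float)+Rs.apply([-43,0,ZOFF]), Rs*Ro.from_euler('ZX',[-90,180],degrees=True)
BX=np.array([np.cos(np.radians(88)),np.sin(np.radians(88))]); BC=np.array([440.5,-283])
def binscoop(s,z,pitch,dy=0):   # origin at bin x=s
    return scoop(np.r_[BC+s*BX+dy*np.array([-BX[1],BX[0]]),z],88,pitch)
def liposc(lx,lz,pitch):  # lip underside at bin x lx, height lz
    t=np.radians(pitch); return binscoop(lx-50*np.cos(t),lz-50*np.sin(t),pitch)
E
python3 - <<'E'
from h import *
log(); plan([binscoop(-64,126,0),binscoop(-64,9,-2)],0.05)
E
```

```text
[[-0.84,0.46,0,0,0,0.16,0.05],[-0.83,0.46,-0.01,0,-0.01,0.17,0.05],[-0.82,0.48,0,0,0,0.16,0.05],[-0.82,0.49,0,0,-0.01,0.16,0.05],[-0.81,0.49,-0.01,0,0,0.17,0.05],[-0.8,0.51,0,0,-0.01,0.16,0.05],[-0.8,0.52,0,0,0,0.16,0.05],[-0.79,0.53,0,0,-0.01,0.16,0.05]]
[[-0.79,0.54,-0.01,0,0,0.17,0.05],[0,-0.03,0.96,-0.11,0,0,0.05],[0,-0.04,0.97,-0.11,0,0,0.05],[0,-0.05,0.96,-0.11,0,0,0.05],[0,-0.06,0.96,-0.11,0,0,0.05]]
end [ 436.8 -386.   119.7] [178.  -0.  -2.]
```

{"name": "apply_moves", "arguments": {
  "deltas": [
    [-0.84, 0.46, 0, 0, 0, 0.16, 0.05],
    [-0.83, 0.46, -0.01, 0, -0.01, 0.17, 0.05],
    [-0.82, 0.48, 0, 0, 0, 0.16, 0.05],
    [-0.82, 0.49, 0, 0, -0.01, 0.16, 0.05],
    [-0.81, 0.49, -0.01, 0, 0, 0.17, 0.05],
    [-0.8, 0.51, 0, 0, -0.01, 0.16, 0.05],
    [-0.8, 0.52, 0, 0, 0, 0.16, 0.05],
    [-0.79, 0.53, 0, 0, -0.01, 0.16, 0.05]
  ]
}}

```text
time: 12.85
tool_pos: [458.5, -373.7, 231.4]
tcp_rot: [-179.8, 0.3, -1.3]
ft_force: [-0.7, 0.4, -2.9]
finger_gap: 13.1
grip_force: 69.1
```

{"name": "apply_moves", "arguments": {
  "deltas": [
    [-0.79, 0.54, -0.01, 0, 0, 0.17, 0.05],
    [0, 0, 0, 0, 0, 0, 0.05],
    [0, -0.03, 0.96, -0.11, 0, 0, 0.05],
    [0, -0.04, 0.97, -0.11, 0, 0, 0.05],
    [0, -0.05, 0.96, -0.11, 0, 0, 0.05],
    [0, -0.06, 0.96, -0.11, 0, 0, 0.05],
    [0, 0, 0, 0, 0, 0, 0.05]
  ]
}}

```text
time: 13.72
tool_pos: [436.1, -384.1, 116.4]
tcp_rot: [178.2, 0.2, -2.0]
ft_force: [-0.0, 0.4, -2.2]
finger_gap: 13.1
grip_force: 69.4
```

Run:
```python
from h import *
s=log(); print(s['tool_pos'],s['tcp_rot'],s['ft_force'],s['joint_pos'])
im=snapshot('side'); cv2.imwrite('pics/s4.png',cv2.resize(im[200:400,250:490,::-1],None,fx=2.5,fy=2.5,interpolation=cv2.INTER_CUBIC))
plan([binscoop(-64,5.8,-2),liposc(118,4,-2)],0.05)
```

```text
[ 436.1 -384.1  116.4] [178.2   0.2  -2. ] [-0.   0.4 -2.2] [-45.5   9.2  97.2  -1.5  72.5  46.9]
[[0.03,0.06,0.02,-0.04,0.04,0.01,0.05],[0,-0.88,-0.03,0,0,0,0.05],[0,-0.88,-0.03,0,0,0,0.05],[0,-0.88,-0.03,0,0,0,0.05],[0,-0.88,-0.04,0,0,0,0.05],[0,-0.88,-0.03,0,0,0,0.05]]
end [ 441.5 -254.1  116.3] [178.   0.  -2.]
```

View pics/s4.png

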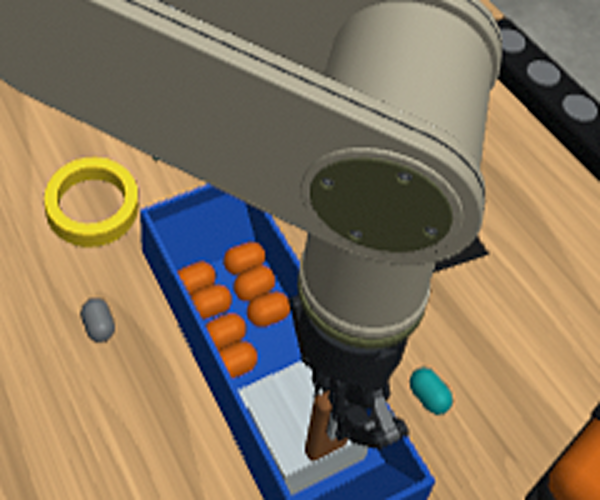

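{"name": "apply_moves", "arguments": {
  "deltas": [
    [0, 0, 0.05, 0, 0, 0, 0.05],
    [0, -0.55, -0.02, 0, 0, 0, 0.05],
    [0, -0.55, -0.02, 0, 0, 0, 0.05],
    [0, -0.55, -0.02, 0, 0, 0, 0.05],
    [0, -0.55, -0.02, 0, 0, 0, 0.05],
    [0, -0.55, -0.02, 0, 0, 0, 0.05],
    [0, -0.55, -0.02, 0, 0, 0, 0.05],
    [0, 0, 0, 0, 0, 0, 0.05]
  ]
}}

```text
time: 14.78
tool_pos: [439.4, -285.2, 116.9]
tcp_rot: [178.1, 0.2, -1.9]
ft_force: [0.2, -0.4, -2.9]
finger_gap: 13.1
grip_force: 69.2
```

Run:
```python
from h import *
s=log(); print(s['tool_pos'],s['tcp_rot'],s['ft_force'],s['finger_gap'])
im=snapshot('side'); cv2.imwrite('pics/s5.png',cv2.resize(im[200:400,250:490,::-1],None,fx=2.5,fy=2.5,interpolation=cv2.INTER_CUBIC))
w=[liposc(116,5,-1),liposc(132,17,3),liposc(145,32,10),liposc(155,44,18),liposc(155,56,26),liposc(150,110,30)]
plan(w,0.05)
```

```text
[ 439.4 -285.2  116.9] [178.1   0.2  -1.9] [ 0.2 -0.4 -2.9] 13.147632002477211
[[0.03,-0.94,0.01,0.21,0.03,0.01,0.05],[0,-0.28,-0.18,0.87,0,0,0.05],[0,-0.02,-0.04,0.76,0,0,0.05],[0,-0.02,-0.03,0.77,0,0,0.05],[0,0.04,0.06,0.87,0,0,0.05],[0,0.05,0.06,0.88,0,0,0.05],[0,0.17,0.05,0.87,0,0,0.05],[0,0.18,0.03,0.87,0,0,0.05]]
[[0,-0.2,-0.73,0.44,0,0,0.05],[0,-0.22,-0.73,0.43,0,0,0.05]]
end [ 440.9 -268.   158. ] [-150.   -0.   -2.]
```

View pics/s5.png

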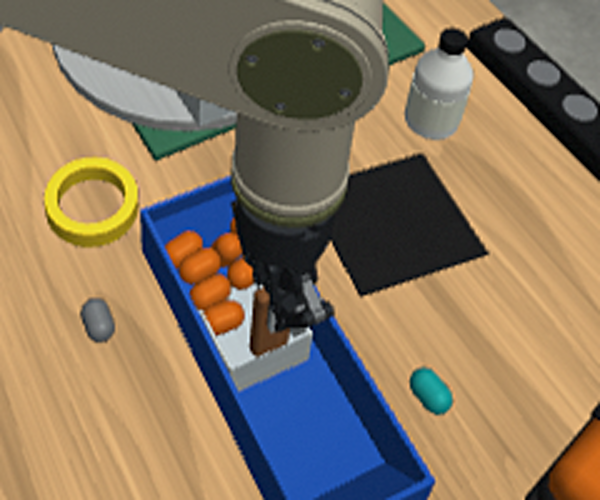

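{"name": "apply_moves", "arguments": {
  "deltas": [
    [0, -0.5, 0.02, 0.1, 0, 0, 0.05],
    [0, -0.45, 0.02, 0.1, 0, 0, 0.05],
    [0, -0.28, -0.18, 0.87, 0, 0, 0.05],
    [0, -0.02, -0.04, 0.76, 0, 0, 0.05],
    [0, -0.02, -0.03, 0.77, 0, 0, 0.05],
    [0, 0.04, 0.06, 0.87, 0, 0, 0.05],
    [0, 0.05, 0.06, 0.88, 0, 0, 0.05],
    [0, 0, 0, 0, 0, 0, 0.05]
  ]
}}

```text
time: 15.82
tool_pos: [441.0, -252.9, 118.6]
tcp_rot: [-162.1, 0.1, -2.2]
ft_force: [-0.1, -6.5, -0.1]
finger_gap: 13.5
grip_force: 70.3
```

{"name": "apply_moves", "arguments": {
  "deltas": [
    [0, 0.17, 0.05, 0.87, 0, 0, 0.05],
    [0, 0.18, 0.03, 0.87, 0, 0, 0.05],
    [0, -0.2, -0.73, 0.44, 0, 0, 0.05],
    [0, -0.22, -0.73, 0.43, 0, 0, 0.05],
    [0, 0, 0, 0, 0, 0, 0.05]
  ]
}}

```text
time: 16.45
tool_pos: [440.9, -269.5, 158.3]
tcp_rot: [-150.2, 0.0, -2.1]
ft_force: [0.4, -0.4, -4.7]
finger_gap: 13.3
grip_force: 69.5
```

Run:
```python
from h import *
s=log(); print(s['tool_pos'],s['tcp_rot'],s['ft_force'],s['finger_gap'],s['joint_pos'])
im=snapshot('side'); a=im[200:400,250:490,::-1]
w=snapshot('wrist'); print(blobs(im,'orange',20)[0])
cv2.imwrite('pics/s6.png',np.vstack([cv2.resize(a,(420,350)),cv2.resize(w[:,:,::-1],(420,240))]))
```

```text
[ 440.9 -269.5  158.3] [-150.2    0.    -2.1] [ 0.4 -0.4 -4.7] 13.267332562297474 [-50.3  16.2  89.5  19.5  96.9  40.2]
[([177, 0, 91, 56, 3589], [223.9, 24.5]), ([342, 86, 24, 15, 181], [353.6, 90.9]), ([325, 290, 15, 9, 68], [331.0, 295.1]), ([329, 301, 16, 12, 134], [336.6, 306.0]), ([474, 365, 43, 35, 1097], [495.9, 384.4])]
```

View pics/s6.png

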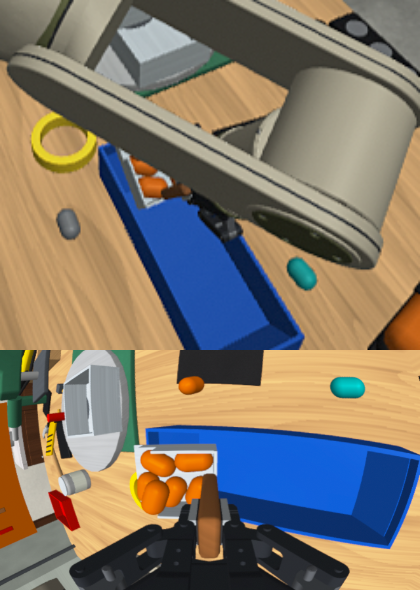

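```bash
cat >> h.py <<'E'
def avgF(n=12):
    F=[]
    for i in range(n): F.append(sense()['ft_force']); snapshot('side')
    F=np.array(F); return F.mean(0),F.std(0)
E
python3 - <<'E'
from h import *
w=snapshot('wrist'); b,l=blobs(w,'orange',20)
for st,c in b: print(st,c,plane('wrist',[c],14))
print(avgF())
E
```

```text
[273, 173, 45, 1, 45] [295.0, 173.0] [[ 455.8 -158.5   14. ]]
[0, 292, 20, 9, 32] [9.2, 295.7] [[ 1925.3 -4009.2    14. ]]
[0, 296, 22, 13, 35] [11.6, 303.0] [[ 1959.4 -3878.7    14. ]]
(array([-0.2,  0. , -3.6]), array([0.3, 0.5, 0.6]))
```

Run:
```python
from h import *
w=snapshot('wrist'); cv2.imwrite('pics/w7.png',w[:,:,::-1])
print(w[58,285:300:5], w[170,215:330:12])
h=cv2.cvtColor(w,cv2.COLOR_RGB2HSV); m=((h[...,0]>3)&(h[...,0]<17)&(h[...,1]>190)&(h[...,2]>70)).astype(np.uint8)
n,l,s,c=cv2.connectedComponentsWithStats(m)
for i in range(1,n):
    if s[i,4]>30: print(s[i],c[i],plane('wrist',[c[i]],14)[0])
```

```text
[[229 181 116]
 [233 186 120]
 [210 137  70]] [[223 231 237]
 [206  95   0]
 [223 230 236]
 [222 229 235]
 [222 230 236]
 [223 230 236]
 [223 230 236]
 [223 230 236]
 [222 230 235]
 [222 229 235]]
[284  59  32  42 991] [299.3  79.5] [ 549.6 -168.2   14. ]
[   0   88   57  243 6390] [ 17.  234.8] [-1758.4  9812.3    14. ]
[ 210  168  114  107 7443] [259.3 217.1] [ 400.  -104.4   14. ]
```

View pics/w7.png

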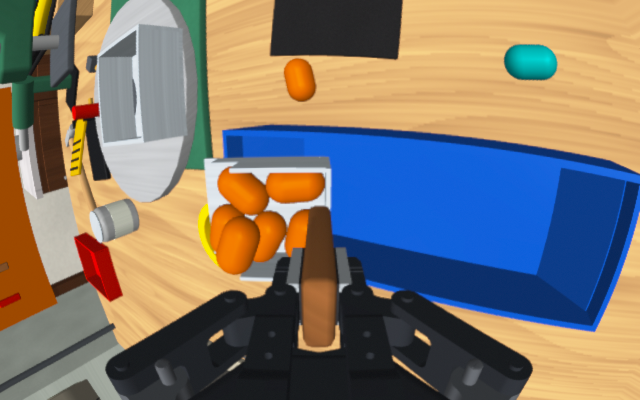

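```bash
cat >> h.py <<'E'
from scipy.optimize import least_squares
def fk(q,P):
    a1,d1,a2,b,off,L,d6,c=P; q=np.radians(q); E=lambda ax,a:Ro.from_euler(ax,a)
    R1=E('z',q[0]);R2=R1*E('y',q[1]);R3=R2*E('y',q[2]);R6=R3*E('z',q[3])*E('y',q[4])
    p=R1.apply([a1,0,d1])+R2.apply([0,0,a2])+R3.apply([b,off,L])+R6.apply([0,0,d6])
    return p,R6*E('z',q[5]+c)
QL=np.array([[-169,169],[-51,129],[1.3,143],[-76,256],[0,156],[-152,152]])
def ik(p,R,q0,P):
    def f(q):
        x,Q=fk(q,P); return np.r_[(x-p)/10,(Q.inv()*R).as_rotvec()*10]
    r=least_squares(f,np.clip(q0,QL[:,0]+.1,QL[:,1]-.1),bounds=QL.T); return r.x,np.abs(r.fun).max()
E
python3 - <<'E'
from h import *
log(); D=[json.loads(l) for l in open('log.txt')]
def f(P):
    o=[]
    for q,t,r in D:
        p,R=fk(q,P); o+=[(p-t)/10,(R.inv()*Ro.from_euler('xyz',r,degrees=True)).as_rotvec()*10]
    return np.concatenate(o)
best=min((least_squares(f,[50,400,350,0,50,350,250,c]) for c in(-np.pi/2,np.pi/2,0,np.pi)),key=lambda r:r.cost)
P=best.x; print(P,best.cost,np.abs(best.fun).max()); json.dump(P.tolist(),open('dh.json','w'))
q=np.array(D[-1][0]); print(q)
for name,(p,R) in {'lift':scoop((441,-190,190),88,25),'mid':scoop((500,-80,200),135,22),'pan':scoop((620,37,150),180,20),'p0':scoop((625,37,130),180,0),'p-40':scoop((618,37,160),180,-40),'p-65':scoop((601,37,160),180,-65)}.items():
    q,e=ik(p,R,q,P); print(name,q,round(e,2),p)
E
```

```text
[  0.  318.1 369.1  61.6  51.2 553.4 350.8  -4.7] 2.715558560157053e-27 2.842170943040401e-14
[-50.3  16.3  89.7  19.5  97.   40.2]
lift [-49.2   8.5  84.9  17.3 104.8  44.5] 0.0 [ 438.  -275.   270.7]
mid [-23.7  21.2  67.9   8.4 111.4  22.9] 0.0 [ 557.1 -137.1  285. ]
pan [ -1.   44.8  40.1  -0.4 115.1  -1.1] 0.0 [697.7  37.  237.8]
p0 [-1.2 18.3 73.5 -0.  88.2 -1.2] 0.0 [668.   37.  239.1]
p-40 [ -2.3 -32.  125.1   2.   47.   -3.1] 0.0 [580.8  37.  271.2]
p-65 [  4.9 -51.  143.  -15.1  38.8  15.7] 2.51 [520.3  37.  245.1]
```

Run:
```python
from h import *
P=json.load(open('dh.json')); q0=np.array([-49,8,85,17,105,44.])
def lip(l,yaw,pitch):
    d=Ro.from_euler('ZY',[yaw,-pitch],degrees=True).apply([50,0,0]); return scoop(np.array(l)-d,yaw,pitch)
for yaw in(60,90,110,130,150,170):
    u=np.array([np.cos(np.radians(yaw)),np.sin(np.radians(yaw))])
    for z in(120,140):
        l=np.r_[np.array([563,37])-15*u,z]; q=q0; out=[]
        for pt in(25,0,-20,-40,-55,-70):
            p,R=lip(l,yaw,pt); q2,e=ik(p,R,q,P); out.append((pt,round(e,1),q2.round().astype(int).tolist() if pt in(25,-55,-70) else'')); q=q2
        print(yaw,z,p.round(),out)
```

```text
60 120 [591.  85. 245.] [(25, np.float64(0.0), [-34, -9, 112, 25, 80, 81]), (0, np.float64(0.0), ''), (-20, np.float64(0.0), ''), (-40, np.float64(0.0), ''), (-55, np.float64(0.0), [19, 40, 58, -39, 122, 130]), (-70, np.float64(0.0), [23, 56, 44, -51, 132, 126])]
60 140 [591.  85. 265.] [(25, np.float64(0.0), [-34, -10, 111, 25, 82, 82]), (0, np.float64(0.0), ''), (-20, np.float64(0.0), ''), (-40, np.float64(0.0), ''), (-55, np.float64(0.0), [19, 39, 57, -40, 123, 129]), (-70, np.float64(0.0), [23, 55, 44, -52, 133, 124])]
90 120 [563.  93. 245.] [(25, np.float64(0.0), [-29, 14, 88, 22, 90, 58]), (0, np.float64(0.0), ''), (-20, np.float64(0.0), ''), (-40, np.float64(0.0), ''), (-55, np.float64(0.0), [27, 22, 83, -48, 102, 118]), (-70, np.float64(0.0), [33, 34, 77, -58, 110, 123])]
90 140 [563.  93. 265.] [(25, np.float64(0.0), [-29, 13, 87, 22, 92, 59]), (0, np.float64(0.0), ''), (-20, np.float64(0.0), ''), (-40, np.float64(0.0), ''), (-55, np.float64(0.0), [27, 21, 82, -49, 104, 117]), (-70, np.float64(0.0), [33, 33, 77, -58, 111, 122])]
110 120 [544.  89. 245.] [(25, np.float64(0.0
[... 1358 characters left out ...]
at64(0.0), ''), (-20, np.float64(0.0), ''), (-40, np.float64(0.0), ''), (-55, np.float64(0.0), [25, -30, 130, -54, 55, 77]), (-70, np.float64(0.3), [35, -29, 139, -76, 61, 102])]
170 120 [508.  47. 245.] [(25, np.float64(0.0), [-4, 53, 35, 3, 117, 6]), (0, np.float64(0.0), ''), (-20, np.float64(0.0), ''), (-40, np.float64(0.0), ''), (-55, np.float64(0.0), [9, -49, 143, -27, 35, 33]), (-70, np.float64(2.2), [27, -40, 143, -64, 50, 77])]
170 140 [508.  47. 265.] [(25, np.float64(0.0), [-4, 53, 33, 3, 119, 6]), (0, np.float64(0.0), ''), (-20, np.float64(0.0), ''), (-40, np.float64(0.0), ''), (-55, np.float64(0.0), [9, -50, 141, -25, 38, 31]), (-70, np.float64(1.9), [26, -44, 143, -59, 49, 70])]
```

```bash
cat >> h.py <<'E'
def lipw(l,yaw,pitch):
    d=Ro.from_euler('ZY',[yaw,-pitch],degrees=True).apply([50,0,0]); return scoop(np.array(l,float)-d,yaw,pitch)
E
python3 - <<'E'
from h import *
L=(573,25)
w=[liposc(140,180,24),lipw((500,-40,205),115,22),lipw((*L,180),130,20),lipw((*L,128),130,0),lipw((*L,112),130,-25),lipw((*L,104),130,-60)]
plan(w,0.05)
P=json.load(open('dh.json'));q=sense()['joint_pos']
for p,R in w: q,e=ik(p,R,q,P); print(q,round(e,2),p)
E
```

```text
[[0.01,-0.43,-0.84,-0.43,0.01,-0.01,0.05],[0.01,-0.4,-0.85,-0.43,0.01,0,0.05],[0.01,-0.37,-0.86,-0.44,0,-0.01,0.05],[0.6,-0.68,0.12,-0.07,-0.38,-0.9,0.05],[0.66,-0.64,0.1,-0.07,-0.39,-0.91,0.05],[0.7,-0.59,0.08,-0.07,-0.38,-0.9,0.05],[0.74,-0.53,0.05,-0.07,-0.38,-0.9,0.05],[0.78,-0.48,0.02,-0.07,-0.39,-0.91,0.05]]
[[0.82,-0.43,0,-0.07,-0.38,-0.9,0.05],[0.84,-0.16,0.21,-0.09,-0.23,-0.61,0.05],[0.85,-0.12,0.2,-0.09,-0.24,-0.61,0.05],[0.86,-0.09,0.18,-0.08,-0.23,-0.61,0.05],[0.86,-0.04,0.17,-0.09,-0.24,-0.61,0.05],[0.87,0,0.14,-0.09,-0.23,-0.61,0.05],[0,-0.17,0.16,-0.87,0,0,0.05],[0,-0.17,0.15,-0.87,0,0,0.05]]
[[0,-0.19,0.13,-0.88,0,0,0.05],[0,-0.2,0.12,-0.87,0,0,0.05],[0,-0.2,0.11,-0.87,0,0,0.05],[0,-0.3,-0.07,-0.91,0,0,0.05],[0,-0.3,-0.1,-0.91,0,0,0.05],[0,-0.29,-0.12,-0.91,0,0,0.05],[0,-0.29,-0.13,-0.91,0,0,0.05],[0,-0.27,-0.16,-0.91,0,0,0.05]]
[[0,-0.26,-0.18,-0.91,0,0,0.05],[0,-0.34,-0.11,-0.95,0,0,0.05],[0,-0.34,-0.14,-0.96,0,0,0.05],[0,-0.32,-0.16,-0.95,0,0,0.05],[0,-0.31,-0.18,-0.96,0,0,0.05],[0,-0.3,-0.21,-0.95,0,0,0.05],[0,-0.28,-0.23,-0.95,0,0,0.05],[0,-0.26,-0.25,-0.96,0,0,0.05]]
[[0,-0.24,-0.27,-0.95,0,0,0.05]]
end [542.1  61.8 239. ] [120.  -0.  40.]
[-48.5   8.7  87.4  16.6 101.3  44.3] 0.0 [ 440.9 -272.3  241.8]
[-28.6  18.   73.1  13.4 106.5  38.2] 0.0 [ 553.7 -155.2  271.3]
[-16.5  31.4  57.7  11.4 107.4  35.4] 0.0 [653.2 -70.5 250.7]
[-8.8 13.  80.   0.  87.1 41.2] 0.0 [632.8 -46.2 237.1]
[  6.6  -5.1 100.9 -21.9  71.1  61.3] 0.0 [597.5  -4.2 250.2]
[ 33.9  -5.3 118.1 -63.7  73.8 107.3] 0.0 [542.2  61.8 239.1]
```

{"name": "apply_moves", "arguments": {
  "deltas": [
    [0.01, -0.43, -0.84, -0.43, 0.01, -0.01, 0.05],
    [0.01, -0.4, -0.85, -0.43, 0.01, 0, 0.05],
    [0.01, -0.37, -0.86, -0.44, 0, -0.01, 0.05],
    [0.6, -0.68, 0.12, -0.07, -0.38, -0.9, 0.05],
    [0.66, -0.64, 0.1, -0.07, -0.39, -0.91, 0.05],
    [0.7, -0.59, 0.08, -0.07, -0.38, -0.9, 0.05],
    [0.74, -0.53, 0.05, -0.07, -0.38, -0.9, 0.05],
    [0.78, -0.48, 0.02, -0.07, -0.39, -0.91, 0.05]
  ]
}}

```text
time: 18.25
tool_pos: [535.3, -174.1, 266.5]
tcp_rot: [-157.6, -0.0, 20.7]
ft_force: [0.0, -0.8, -4.0]
finger_gap: 13.2
grip_force: 69.6
```

{"name": "apply_moves", "arguments": {
  "deltas": [
    [0.82, -0.43, 0, -0.07, -0.38, -0.9, 0.05],
    [0.84, -0.16, 0.21, -0.09, -0.23, -0.61, 0.05],
    [0.85, -0.12, 0.2, -0.09, -0.24, -0.61, 0.05],
    [0.86, -0.09, 0.18, -0.08, -0.23, -0.61, 0.05],
    [0.86, -0.04, 0.17, -0.09, -0.24, -0.61, 0.05],
    [0.87, 0, 0.14, -0.09, -0.23, -0.61, 0.05],
    [0, 0, 0, 0, 0, 0, 0.05]
  ]
}}

```text
time: 19.12
tool_pos: [653.6, -68.4, 249.7]
tcp_rot: [-159.9, 0.0, 40.2]
ft_force: [0.9, 0.2, -4.4]
finger_gap: 13.2
grip_force: 69.6
```

Run:
```python
from h import *
s=log(); print(s['tool_pos'],s['tcp_rot'],s['joint_pos'])
L=(573,25)
plan([lipw((*L,128),130,0),lipw((*L,112),130,-25),lipw((*L,104),130,-60)],0.05)
w=snapshot('wrist'); cv2.imwrite('pics/w8.png',w[:,:,::-1])
h=cv2.cvtColor(w,cv2.COLOR_RGB2HSV); m=((h[...,0]>3)&(h[...,0]<17)&(h[...,1]>190)&(h[...,2]>70)).astype(np.uint8)
n,l,st,c=cv2.connectedComponentsWithStats(m); print([(a.tolist(),b) for a,b in zip(st[1:],c[1:]) if a[4]>40])
```

```text
[653.6 -68.4 249.7] [-159.9    0.    40.2] [-16.3  31.5  57.7  11.5 107.4  35.4]
[[-0.01,-0.16,0.15,-0.88,0,0.01,0.05],[-0.01,-0.17,0.13,-0.87,0,0,0.05],[-0.01,-0.18,0.13,-0.88,0.01,0.01,0.05],[-0.01,-0.19,0.11,-0.88,0,0.01,0.05],[-0.01,-0.2,0.1,-0.87,0,0,0.05],[0,-0.3,-0.07,-0.91,0,0,0.05],[0,-0.3,-0.1,-0.91,0,0,0.05],[0,-0.29,-0.11,-0.91,0,0,0.05]]
[[0,-0.28,-0.14,-0.91,0,0,0.05],[0,-0.27,-0.16,-0.91,0,0,0.05],[0,-0.26,-0.18,-0.91,0,0,0.05],[0,-0.35,-0.11,-0.95,0,0,0.05],[0,-0.33,-0.13,-0.96,0,0,0.05],[0,-0.33,-0.17,-0.95,0,0,0.05],[0,-0.31,-0.18,-0.96,0,0,0.05],[0,-0.29,-0.21,-0.95,0,0,0.05]]
[[0,-0.28,-0.23,-0.96,0,0,0.05],[0,-0.26,-0.25,-0.95,0,0,0.05],[0,-0.25,-0.27,-0.95,0,0,0.05]]
end [542.2  61.9 239. ] [120.  -0.  40.]
[([208, 168, 116, 109, 7243], array([262. , 216.9])), ([373, 269, 26, 29, 516], array([385.6, 282.9])), ([0, 325, 12, 15, 91], array([  4.8, 333.2])), ([530, 363, 61, 37, 1371], array([562. , 385.2]))]
```

{"name": "apply_moves", "arguments": {
  "deltas": [
    [-0.01, -0.16, 0.15, -0.88, 0, 0.01, 0.05],
    [-0.01, -0.17, 0.13, -0.87, 0, 0, 0.05],
    [-0.01, -0.18, 0.13, -0.88, 0.01, 0.01, 0.05],
    [-0.01, -0.19, 0.11, -0.88, 0, 0.01, 0.05],
    [-0.01, -0.2, 0.1, -0.87, 0, 0, 0.05],
    [0, -0.3, -0.07, -0.91, 0, 0, 0.05],
    [0, -0.3, -0.1, -0.91, 0, 0, 0.05],
    [0, -0.29, -0.11, -0.91, 0, 0, 0.05]
  ]
}}

```text
time: 20.18
tool_pos: [613.8, -27.9, 244.9]
tcp_rot: [167.3, -0.0, 39.7]
ft_force: [0.7, 0.6, -2.9]
finger_gap: 13.4
grip_force: 69.6
```

{"name": "apply_moves", "arguments": {
  "deltas": [
    [0, -0.28, -0.14, -0.91, 0, 0, 0.05],
    [0, -0.27, -0.16, -0.91, 0, 0, 0.05],
    [0, -0.26, -0.18, -0.91, 0, 0, 0.05],
    [0, 0, 0, 0, 0, 0, 0.05],
    [0, -0.35, -0.11, -0.95, 0, 0, 0.05],
    [0, -0.33, -0.13, -0.96, 0, 0, 0.05],
    [0, -0.33, -0.17, -0.95, 0, 0, 0.05],
    [0, -0.31, -0.18, -0.96, 0, 0, 0.05]
  ]
}}

```text
time: 21.18
tool_pos: [569.5, 26.1, 246.1]
tcp_rot: [137.3, -0.1, 39.7]
ft_force: [-0.6, -0.2, -2.7]
finger_gap: 13.3
grip_force: 70.2
```

{"name": "apply_moves", "arguments": {
  "deltas": [
    [0, -0.29, -0.21, -0.95, 0, 0, 0.05],
    [0, -0.28, -0.23, -0.96, 0, 0, 0.05],
    [0, -0.26, -0.25, -0.95, 0, 0, 0.05],
    [0, -0.25, -0.27, -0.95, 0, 0, 0.05],
    [0, 0, 0, 0, 0, 0, 0.05],
    [0, 0, 0, 0, 0, 0, 0.05]
  ]
}}

```text
time: 21.92
tool_pos: [542.5, 59.6, 240.2]
tcp_rot: [120.0, -0.0, 39.7]
ft_force: [-0.6, 0.3, -1.7]
finger_gap: 13.1
grip_force: 70.3
```

Run:
```python
from h import *
s=log(); print(s['tool_pos'],s['tcp_rot'],s['joint_pos'],s['ft_force'])
w=snapshot('wrist');a=snapshot('side'); cv2.imwrite('pics/w9.png',np.vstack([cv2.resize(w[:,:,::-1],(480,300)),cv2.resize(a[120:320,240:560,::-1],(480,300))]))
```

```text
[542.5  59.6 240.2] [120.   -0.   39.7] [ 33.6  -5.4 118.1 -63.6  73.8 107.2] [-0.6  0.3 -1.7]
```

View pics/w9.png

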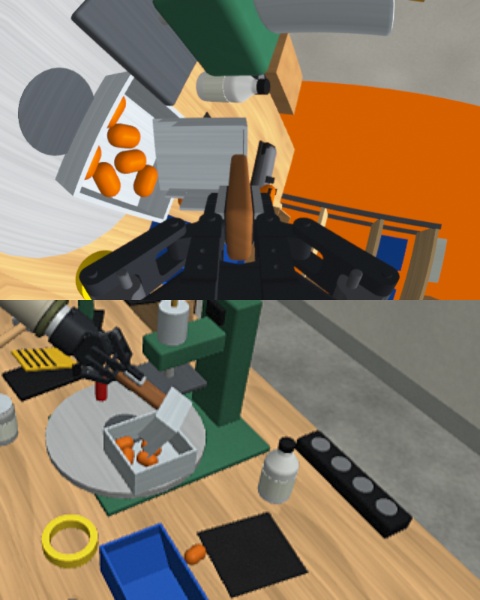

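```bash
cat >> h.py <<'E'
def orange(w,amin=40):
    h=cv2.cvtColor(w,cv2.COLOR_RGB2HSV); m=((h[...,0]>3)&(h[...,0]<17)&(h[...,1]>190)&(h[...,2]>70)).astype(np.uint8)
    n,l,st,c=cv2.connectedComponentsWithStats(m); out=[]
    for i in range(1,n):
        if st[i,4]>amin:
            y,x=np.where(l==i); out.append((st[i].tolist(),c[i],np.stack([x,y],1)))
    return out
def loose(n='side'):
    for st,c,px in orange(snapshot(n)):
        p=plane(n,[c],14)[0]
        if 300<p[0]<800 and -500<p[1]<0 and 100<st[4]<2000:
            X=plane(n,px,14)[:,:2]; ev,V=np.linalg.eigh(np.cov(X.T)); print('loose?',st,p,'axis deg',np.degrees(np.arctan2(V[1,1],V[0,1])),'half',2*np.sqrt(ev))
E
python3 - <<'E'
from h import *
loose('side'); print(); loose('scene')
L=(573,25)
w=[lipw((573,25,128),130,-20),lipw((573,25,170),130,0)]
plan(w,0.05)
E
```

```text
loose? [363, 283, 15, 13, 136] [ 549.9 -166.8   14. ] axis deg -161.13508313084262 half [15.  23.7]
loose? [470, 364, 47, 36, 1233] [ 663.4 -494.9   14. ] axis deg 177.327965389534 half [32.4 57.8]

[[0.01,0.25,0.27,0.97,0,-0.01,0.05],[0,0.26,0.25,0.97,0,0,0.05],[0.01,0.29,0.22,0.97,0.01,-0.01,0.05],[0,0.3,0.21,0.97,0,-0.01,0.05],[0.01,0.32,0.18,0.97,0,0,0.05],[0,0.33,0.15,0.97,0,-0.01,0.05],[0.01,0.34,0.13,0.97,0,-0.01,0.05],[0,0.35,0.1,0.97,0.01,0,0.05]]
[[0.01,0.36,0.08,0.98,0,-0.01,0.05],[0,0.31,-0.01,0.87,0,0,0.05],[0,0.3,-0.03,0.87,0,0,0.05],[0,0.31,-0.05,0.88,0,0,0.05],[0,0.29,-0.07,0.87,0,0,0.05],[0,0.3,-0.09,0.87,0,0,0.05]]
end [632.9 -46.2 279.1] [-180.   -0.   40.]
```

Run:
```python
from h import *
w=[lipw((573,25,128),130,-20),lipw((573,25,170),130,0),lipw((600,-60,150),155,0),lipw((595,-168.6,60),178,-12)]
plan(w,0.05)
P=json.load(open('dh.json'));q=sense()['joint_pos']
for p,R in w+[lipw((505,-165,1),178,-5)]: q,e=ik(p,R,q,P); print(q,round(e,2),p)
print('glue',plane('side',[(230+376/1.93,90+310/1.93)],0))
```

```text
[[0.01,0.25,0.27,0.97,0,-0.01,0.05],[0,0.26,0.25,0.97,0,0,0.05],[0.01,0.29,0.22,0.97,0.01,-0.01,0.05],[0,0.3,0.21,0.97,0,-0.01,0.05],[0.01,0.32,0.18,0.97,0,0,0.05],[0,0.33,0.15,0.97,0,-0.01,0.05],[0.01,0.34,0.13,0.97,0,-0.01,0.05],[0,0.35,0.1,0.97,0.01,0,0.05]]
[[0.01,0.36,0.08,0.98,0,-0.01,0.05],[0,0.31,-0.01,0.87,0,0,0.05],[0,0.3,-0.03,0.87,0,0,0.05],[0,0.31,-0.05,0.88,0,0,0.05],[0,0.29,-0.07,0.87,0,0,0.05],[0,0.3,-0.09,0.87,0,0,0.05],[0.03,0.41,0.11,0,0,-0.91,0.05],[0,0.41,0.11,0,0,-0.91,0.05]]
[[-0.03,0.41,0.11,0,0,-0.91,0.05],[-0.06,0.4,0.11,0,0,-0.9,0.05],[-0.09,0.4,0.12,0,0,-0.91,0.05],[-0.12,0.4,0.11,0,0,-0.91,0.05],[-0.41,0.06,0.41,-0.43,0.09,-0.83,0.05],[-0.42,0.02,0.4,-0.43,0.08,-0.84,0.05],[-0.42,-0.02,0.4,-0.43,0.09,-0.83,0.05],[-0.42,-0.06,0.4,-0.43,0.09,-0.83,0.05]]
[[-0.41,-0.11,0.39,-0.43,0.09,-0.84,0.05],[-0.41,-0.14,0.38,-0.43,0.08,-0.83,0.05]]
end [ 663.3 -170.9  186.1] [168.   0.  88.]
[  3.   -2.7  96.1 -16.4  74.8  55.7] 0.0 [605.2 -13.4 262.3]
[-8.8 12.2 76.5  0.  91.3 41.2] 0.0 [632.8 -46.2 279.1]
[-12.5  21.5  67.5   0.   91.   12.5] 0.0 [684.3 -99.3 259.1]
[-20.7  11.8  87.5   4.1  69.4 -19.8] 0.0 [ 663.2 -171.   186.1]
[-21.7  10.2  96.    1.8  69.  -20.3] 0.0 [ 588.1 -167.9  117.8]
glue [[ 771.2 -118.7    0. ]]
```

{"name": "apply_moves", "arguments": {
  "deltas": [
    [0.01, 0.25, 0.27, 0.97, 0, -0.01, 0.05],
    [0, 0.26, 0.25, 0.97, 0, 0, 0.05],
    [0.01, 0.29, 0.22, 0.97, 0.01, -0.01, 0.05],
    [0, 0.3, 0.21, 0.97, 0, -0.01, 0.05],
    [0.01, 0.32, 0.18, 0.97, 0, 0, 0.05],
    [0, 0.33, 0.15, 0.97, 0, -0.01, 0.05],
    [0.01, 0.34, 0.13, 0.97, 0, -0.01, 0.05],
    [0, 0.35, 0.1, 0.97, 0.01, 0, 0.05]
  ]
}}

```text
time: 23.12
tool_pos: [598.1, -5.3, 260.2]
tcp_rot: [155.6, 0.0, 40.0]
ft_force: [-0.0, 0.2, -3.0]
finger_gap: 13.7
grip_force: 70.1
```

{"name": "apply_moves", "arguments": {
  "deltas": [
    [0.01, 0.36, 0.08, 0.98, 0, -0.01, 0.05],
    [0, 0.31, -0.01, 0.87, 0, 0, 0.05],
    [0, 0.3, -0.03, 0.87, 0, 0, 0.05],
    [0, 0.31, -0.05, 0.88, 0, 0, 0.05],
    [0, 0.29, -0.07, 0.87, 0, 0, 0.05],
    [0, 0.3, -0.09, 0.87, 0, 0, 0.05],
    [0.03, 0.41, 0.11, 0, 0, -0.91, 0.05],
    [0, 0.41, 0.11, 0, 0, -0.91, 0.05]
  ]
}}

```text
time: 24.12
tool_pos: [650.3, -64.6, 272.1]
tcp_rot: [179.9, 0.1, 48.5]
ft_force: [0.2, 0.3, -1.8]
finger_gap: 13.0
grip_force: 70.1
```

{"name": "apply_moves", "arguments": {
  "deltas": [
    [-0.03, 0.41, 0.11, 0, 0, -0.91, 0.05],
    [-0.06, 0.4, 0.11, 0, 0, -0.9, 0.05],
    [-0.09, 0.4, 0.12, 0, 0, -0.91, 0.05],
    [-0.12, 0.4, 0.11, 0, 0, -0.91, 0.05],
    [-0.41, 0.06, 0.41, -0.43, 0.09, -0.83, 0.05],
    [-0.42, 0.02, 0.4, -0.43, 0.08, -0.84, 0.05],
    [-0.42, -0.02, 0.4, -0.43, 0.09, -0.83, 0.05],
    [-0.42, -0.06, 0.4, -0.43, 0.09, -0.83, 0.05]
  ]
}}

```text
time: 25.12
tool_pos: [669.9, -147.7, 209.8]
tcp_rot: [171.9, -0.4, 80.5]
ft_force: [-0.1, 0.0, -2.5]
finger_gap: 13.1
grip_force: 70.2
```

{"name": "apply_moves", "arguments": {
  "deltas": [
    [-0.41, -0.11, 0.39, -0.43, 0.09, -0.84, 0.05],
    [-0.41, -0.14, 0.38, -0.43, 0.08, -0.83, 0.05],
    [0, 0, 0, 0, 0, 0, 0.05],
    [0, 0, 0, 0, 0, 0, 0.05]
  ]
}}

```text
time: 25.62
tool_pos: [663.4, -170.4, 186.4]
tcp_rot: [168.0, 0.1, 88.0]
ft_force: [0.1, -0.3, -2.5]
finger_gap: 13.3
grip_force: 70.1
```

Run:
```python
from h import *
s=log(); print(s['tool_pos'],s['tcp_rot'])
loose('wrist'); print(); loose('side'); print([ (o[0],o[1]) for o in orange(snapshot('wrist'))])
Y=lambda x:-167+(x-550)*np.tan(np.radians(-2))
w=[lipw((x,Y(x),z),178,p) for x,z,p in[(586,12,-15),(578,5.5,-15),(568,4,-15),(556,1,-15),(545,.5,-12),(530,.5,-8),(515,.5,-6),(505,.5,-5)]]
plan(w,0.05)
```

```text
[ 663.4 -170.4  186.4] [168.    0.1  88. ]
loose? [151, 181, 40, 32, 940] [ 550. -169.   14.] axis deg -164.96310488920275 half [14.7 23. ]

loose? [363, 283, 15, 13, 136] [ 549.9 -166.8   14. ] axis deg -161.13508313084262 half [15.  23.7]
loose? [470, 364, 47, 36, 1231] [ 663.4 -494.9   14. ] axis deg 177.4459571022684 half [32.4 57.7]
[([140, 0, 23, 5, 83], array([150.6,   1.6])), ([107, 7, 49, 24, 684], array([130.4,  17.9])), ([151, 181, 40, 32, 941], array([170.3, 196.4])), ([517, 383, 26, 17, 233], array([528.5, 393.6]))]
[[-0.02,-0.42,0.68,-0.33,0.01,0.01,0.05],[-0.01,-0.44,0.67,-0.32,0.01,0.01,0.05],[0,-0.32,0.14,0,0,0,0.05],[0,-0.33,-0.04,0,0,0,0.05],[0,-0.41,-0.01,0,0,0,0.05],[0,-0.18,0.09,0.65,0,0,0.05],[0,-0.24,0.12,0.87,0,0,0.05],[0,-0.37,0.04,0.44,0,0,0.05]]
[[0,-0.27,0.02,0.22,0,0,0.05]]
end [ 588.  -168.3  117.3] [175.   0.  88.]
```

{"name": "apply_moves", "arguments": {
  "deltas": [
    [-0.02, -0.42, 0.68, -0.33, 0.01, 0.01, 0.05],
    [-0.01, -0.44, 0.67, -0.32, 0.01, 0.01, 0.05],
    [0, -0.32, 0.14, 0, 0, 0, 0.05],
    [0, 0, 0, 0, 0, 0, 0.05]
  ]
}}

```text
time: 26.28
tool_pos: [638.8, -170.2, 134.7]
tcp_rot: [165.1, 0.0, 88.0]
ft_force: [-0.1, 0.6, -1.2]
finger_gap: 13.0
grip_force: 70.1
```

Run:
```python
from h import *
s=log(); print(s['tool_pos'],s['tcp_rot'],s['ft_force'])
R=Ro.from_euler('xyz',s['tcp_rot'],degrees=True)*Ro.from_euler('ZX',[-90,180],degrees=True).inv()
print('lip',s['tool_pos']+R.apply([93,0,-ZOFF]))
loose('wrist')
Y=lambda x:-167.5+(x-550)*np.tan(np.radians(-2))
w=[lipw((x,Y(x),z),178,p) for x,z,p in[(568,4,-15),(556,1,-15),(545,.5,-12),(530,.5,-8),(515,.5,-6),(505,.5,-5)]]
plan(w,0.05)
```

```text
[ 638.8 -170.2  134.7] [165.1   0.   88. ] [-0.1  0.6 -1.2]
lip [ 577.1 -168.1    5.3]
loose? [152, 194, 48, 39, 1410] [ 550.  -169.2   14. ] axis deg -164.39500614274132 half [15.  22.8]
[[-0.01,-0.32,-0.03,-0.01,0,0,0.05],[0,-0.41,-0.01,0,0,0,0.05],[0,-0.18,0.09,0.66,0,0,0.05],[0,-0.24,0.12,0.87,0,0,0.05],[0,-0.37,0.04,0.44,0,0,0.05],[0,-0.27,0.02,0.21,0,0,0.05]]
end [ 588.  -168.9  117.3] [175.   0.  88.]
```

{"name": "apply_moves", "arguments": {
  "deltas": [
    [0, -0.32, -0.03, 0, 0, 0, 0.05],
    [0, -0.41, -0.01, 0, 0, 0, 0.05],
    [0, -0.18, 0.09, 0.66, 0, 0, 0.05],
    [0, -0.24, 0.12, 0.87, 0, 0, 0.05],
    [0, -0.37, 0.04, 0.44, 0, 0, 0.05],
    [0, -0.27, 0.02, 0.21, 0, 0, 0.05],
    [0, 0, 0, 0, 0, 0, 0.05]
  ]
}}

```text
time: 27.2
tool_pos: [587.3, -168.7, 116.6]
tcp_rot: [175.0, 0.0, 88.0]
ft_force: [0.9, -1.2, 2.9]
finger_gap: 13.1
grip_force: 70.9
```

Run:
```python
from h import *
s=log(); print(s['tool_pos'],s['tcp_rot'],s['ft_force'])
R=Ro.from_euler('xyz',s['tcp_rot'],degrees=True)*Ro.from_euler('ZX',[-90,180],degrees=True).inv()
print('lip',s['tool_pos']+R.apply([93,0,-ZOFF]))
loose('wrist')
w=snapshot('wrist'); cv2.imwrite('pics/w10.png',w[:,:,::-1])
```

```text
[ 587.3 -168.7  116.6] [175.   0.  88.] [ 0.9 -1.2  2.9]
lip [ 504.2 -165.9   -0.2]
loose? [200, 173, 36, 54, 1550] [ 517.3 -156.9   14. ] axis deg 85.0358737547646 half [15.1 22.9]
```

View pics/w10.png

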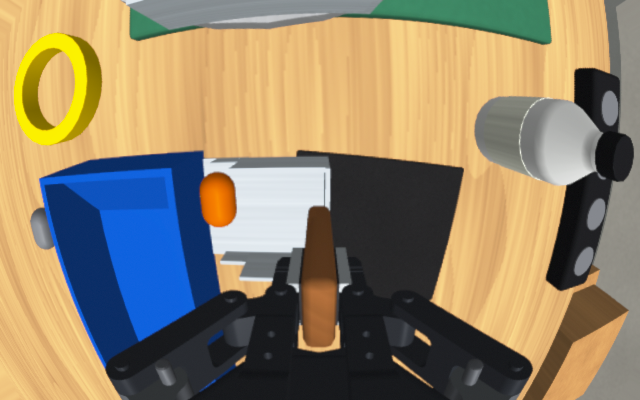

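Run:
```python
from h import *
w=[lipw((504.5,-166,z),178,p) for z,p in[(3,-2),(8,1),(19,7),(31,14),(43,20),(110,22)]]
plan(w,0.05)
```

```text
[[0,0.2,0.06,0.65,0,0,0.05],[0,0.19,0,0.65,0,0,0.05],[0,0.18,-0.01,0.66,0,0,0.05],[0,0.18,-0.02,0.65,0,0,0.05],[0,0.19,0,0.76,0,0,0.05],[0,0.18,0,0.77,0,0,0.05],[0,0.13,-0.02,0.65,0,0,0.05],[0,0.14,-0.04,0.66,0,0,0.05]]
[[0,-0.21,-0.66,0.15,0,0,0.05],[0,-0.23,-0.66,0.14,0,0,0.05],[0,-0.23,-0.66,0.15,0,0,0.05]]
end [ 631.5 -170.3  176.5] [-158.    0.   88.]
```

{"name": "apply_moves", "arguments": {
  "deltas": [
    [0, 0.2, 0.06, 0.65, 0, 0, 0.05],
    [0, 0.19, 0, 0.65, 0, 0, 0.05],
    [0, 0.18, -0.01, 0.66, 0, 0, 0.05],
    [0, 0.18, -0.02, 0.65, 0, 0, 0.05],
    [0, 0.19, 0, 0.76, 0, 0, 0.05],
    [0, 0.18, 0, 0.77, 0, 0, 0.05],
    [0, 0.13, -0.02, 0.65, 0, 0, 0.05],
    [0, 0.14, -0.04, 0.66, 0, 0, 0.05]
  ]
}}

```text
time: 28.3
tool_pos: [628.8, -169.8, 112.1]
tcp_rot: [-159.8, -0.1, 88.0]
ft_force: [0.3, -0.0, -1.9]
finger_gap: 13.4
grip_force: 70.1
```

{"name": "apply_moves", "arguments": {
  "deltas": [
    [0, 0, 0, 0, 0, 0, 0.05],
    [0, -0.21, -0.66, 0.15, 0, 0, 0.05],
    [0, -0.23, -0.66, 0.14, 0, 0, 0.05],
    [0, -0.23, -0.66, 0.15, 0, 0, 0.05],
    [0, 0, 0, 0, 0, 0, 0.05]
  ]
}}

```text
time: 28.92
tool_pos: [632.5, -170.5, 177.9]
tcp_rot: [-158.2, 0.0, 88.0]
ft_force: [0.0, -1.0, -2.3]
finger_gap: 13.0
grip_force: 70.2
```

Run:
```python
from h import *
s=log(); print(s['tool_pos'],s['tcp_rot'],s['ft_force'])
w=snapshot('wrist'); cv2.imwrite('pics/w11.png',w[:,:,::-1])
R=Ro.from_euler('xyz',s['tcp_rot'],degrees=True)*Ro.from_euler('ZX',[-90,180],degrees=True).inv(); c=camera_info('wrist')
for st,c,px in orange(w):
    o,d=ray('wrist',[c]); oo=R.inv().apply(o-s['tool_pos'])+[-43,0,ZOFF]; dd=R.inv().apply(d[0]); t=(17-oo[2])/dd[2]; print(st,c,'scoop frame',oo+dd*t)
loose('side')
q=s['joint_pos'];P=json.load(open('dh.json'))
L=(573,25)
W=[lipw((520,-90,180),155,22),lipw((*L,180),130,18),lipw((*L,128),130,0),lipw((*L,112),130,-25),lipw((*L,104),130,-45)]
plan(W,0.05)
for p,Q in W: q,e=ik(p,Q,q,P); print(q,round(e,2),p)
```

```text
[ 632.5 -170.5  177.9] [-158.2    0.    88. ] [ 0.  -1.  -2.3]
[241, 3, 45, 21, 501] [262.2  12.3] scoop frame [  -3.3 -149.4   17. ]
[288, 174, 36, 53, 1430] [304.2 196.9] scoop frame [-32.5 -12.9  17. ]
[0, 368, 55, 32, 1052] [ 26.2 388.3] scoop frame [575.8 404.1  17. ]
loose? [377, 255, 14, 15, 140] [ 633.1 -108.4   14. ] axis deg 79.34498256849703 half [16.6 26.7]
loose? [470, 364, 47, 36, 1233] [ 663.4 -494.9   14. ] axis deg 177.34391442147714 half [32.4 57.8]
[[0.18,-0.16,-0.45,0,0.38,0.93,0.05],[0.18,-0.17,-0.44,0,0.37,0.93,0.05],[0.17,-0.19,-0.43,-0.01,0.38,0.93,0.05],[0.18,-0.2,-0.43,0,0.37,0.93,0.05],[0.17,-0.21,-0.43,0,0.38,0.94,0.05],[0.42,-0.11,-0.01,-0.14,0.31,0.85,0.05],[0.41,-0.13,0,-0.15,0.31,0.86,0.05],[0.4,-0.16,0.01,-0.14,0.31,0.85,0.05]]
[[0.38,-0.19,0.01,-0.14,0.31,0.85,0.05],[0.38,-0.21,0.03,-0.15,0.31,0.86,0.05],[0.35,-0.24,0.03,-0.14,0.31,0.85,0.05],[0,-0.19,0.22,-0.98,0,0,0.05],[0,-0.2,0.2,-0.98,0,0,0.05],[0,-0.21,0.18,-0.98,0,0,0.05],[0,-0.23,0.17,-0.98,0,0,0.05],[0,-0.31,-0.07,-0.91,0,0,0.05]]
[[0,-0.29,-0.1,-0.91,0,0,0.05],[0,-0.3,-0.11,-0.91,0,0,0.05],[0,-0.28,-0.14,-0.91,0,0,0.05],[0,-0.27,-0.16,-0.91,0,0,0.05],[0,-0.26,-0.17,-0.91,0,0,0.05],[0,-0.31,-0.12,-0.87,0,0,0.05],[0,-0.3,-0.14,-0.87,0,0,0.05],[0,-0.29,-0.16,-0.88,0,0,0.05]]
[[0,-0.27,-0.19,-0.87,0,0,0.05],[0,-0.27,-0.2,-0.87,0,0,0.05]]
end [565.5  33.8 246.9] [135.   0.  40.]
[-18.6  37.2  50.6   2.6 114.    7. ] 0.0 [ 635.2 -143.7  246.3]
[-15.9  29.3  59.6  10.4 105.9  35.7] 0.0 [651.5 -68.6 255. ]
[-8.8 13.  80.  -0.  87.1 41.2] 0.0 [632.8 -46.2 237.1]
[  6.6  -5.1 100.9 -21.9  71.1  61.3] 0.0 [597.5  -4.2 250.2]
[ 22.5  -9.9 113.2 -46.5  68.4  87.2] 0.0 [565.7  33.7 246.9]
```

{"name": "apply_moves", "arguments": {
  "deltas": [
    [0.18, -0.16, -0.45, 0, 0.38, 0.93, 0.05],
    [0.18, -0.17, -0.44, 0, 0.37, 0.93, 0.05],
    [0.17, -0.19, -0.43, -0.01, 0.38, 0.93, 0.05],
    [0.18, -0.2, -0.43, 0, 0.37, 0.93, 0.05],
    [0.17, -0.21, -0.43, 0, 0.38, 0.94, 0.05],
    [0.42, -0.11, -0.01, -0.14, 0.31, 0.85, 0.05],
    [0.41, -0.13, 0, -0.15, 0.31, 0.86, 0.05],
    [0.4, -0.16, 0.01, -0.14, 0.31, 0.85, 0.05]
  ]
}}

```text
time: 30.02
tool_pos: [643.1, -105.7, 249.4]
tcp_rot: [-159.9, 0.3, 52.3]
ft_force: [-0.6, 0.3, -2.5]
finger_gap: 13.2
grip_force: 70.1
```

{"name": "apply_moves", "arguments": {
  "deltas": [
    [0.38, -0.19, 0.01, -0.14, 0.31, 0.85, 0.05],
    [0.38, -0.21, 0.03, -0.15, 0.31, 0.86, 0.05],
    [0.35, -0.24, 0.03, -0.14, 0.31, 0.85, 0.05],
    [0, -0.19, 0.22, -0.98, 0, 0, 0.05],
    [0, -0.2, 0.2, -0.98, 0, 0, 0.05],
    [0, -0.21, 0.18, -0.98, 0, 0, 0.05],
    [0, -0.23, 0.17, -0.98, 0, 0, 0.05]
  ]
}}

```text
time: 30.9
tool_pos: [631.9, -46.2, 235.8]
tcp_rot: [180.0, 0.1, 40.0]
ft_force: [-0.4, 1.6, -2.3]
finger_gap: 13.4
grip_force: 70.1
```

Run:
```python
from h import *
s=log(); print(s['tool_pos'],s['tcp_rot'],s['ft_force'])
L=(573,25)
plan([lipw((*L,122),130,-25),lipw((*L,118),130,-48)],0.05)
```

```text
[631.9 -46.2 235.8] [180.    0.1  40. ] [-0.4  1.6 -2.3]
[[0,-0.3,-0.14,-0.91,0,0,0.05],[0.01,-0.29,-0.15,-0.91,0.01,0,0.05],[0,-0.28,-0.18,-0.9,0,0,0.05],[0,-0.27,-0.2,-0.91,0,0,0.05],[0.01,-0.25,-0.21,-0.91,0.01,0.01,0.05],[0,-0.23,-0.24,-0.91,0,0,0.05],[0,-0.29,-0.13,-0.84,0,0,0.05],[0,-0.27,-0.15,-0.83,0,0,0.05]]
[[0,-0.27,-0.18,-0.84,0,0,0.05],[0,-0.26,-0.18,-0.84,0,0,0.05],[0,-0.24,-0.21,-0.83,0,0,0.05],[0,-0.23,-0.22,-0.84,0,0,0.05]]
end [560.8  39.6 260.1] [132.  -0.  40.]
```

{"name": "apply_moves", "arguments": {
  "deltas": [
    [0, -0.3, -0.14, -0.91, 0, 0, 0.05],
    [0.01, -0.29, -0.15, -0.91, 0.01, 0, 0.05],
    [0, -0.28, -0.18, -0.9, 0, 0, 0.05],
    [0, -0.27, -0.2, -0.91, 0, 0, 0.05],
    [0.01, -0.25, -0.21, -0.91, 0.01, 0.01, 0.05],
    [0, -0.23, -0.24, -0.91, 0, 0, 0.05],
    [0, -0.29, -0.13, -0.84, 0, 0, 0.05],
    [0, -0.27, -0.15, -0.83, 0, 0, 0.05]
  ]
}}

```text
time: 31.9
tool_pos: [585.2, 10.1, 260.2]
tcp_rot: [147.4, 0.0, 40.0]
ft_force: [-0.5, 0.4, -2.8]
finger_gap: 13.0
grip_force: 70.2
```

{"name": "apply_moves", "arguments": {
  "deltas": [
    [0, -0.27, -0.18, -0.84, 0, 0, 0.05],
    [0, -0.26, -0.18, -0.84, 0, 0, 0.05],
    [0, -0.24, -0.21, -0.83, 0, 0, 0.05],
    [0, -0.23, -0.22, -0.84, 0, 0, 0.05],
    [0, 0, 0, 0, 0, 0, 0.05],
    [0, 0, 0, 0, 0, 0, 0.05]
  ]
}}

```text
time: 32.65
tool_pos: [561.7, 39.2, 261.4]
tcp_rot: [132.2, -0.0, 40.0]
ft_force: [0.2, 0.9, -2.1]
finger_gap: 13.3
grip_force: 70.3
```

Run:
```python
from h import *
s=log(); print(s['tool_pos'],s['tcp_rot'],s['ft_force'])
w=snapshot('wrist'); cv2.imwrite('pics/w12.png',w[:,:,::-1])
for n,im in(('w',w),('side',snapshot('side')),('scene',snapshot('scene'))):
    for st,c,px in orange(im,15):
        p=plane(n if n!='w' else 'wrist',[c],67)[0]
        if 350<p[0]<850 and -480<p[1]<350: print(n,st,c,p)
MC=np.array([646.3,-201.2])
# mat place: origin at mat centre, yaw 94.7
W=[lipw((573,25,150),130,-20),lipw((573,25,170),130,0),scoop((*(MC),130),98,0),scoop((*MC,10),98,0)]
plan(W,0.05)
```

```text
[561.7  39.2 261.4] [132.2  -0.   40. ] [ 0.2  0.9 -2.1]
w [106, 124, 92, 128, 4218] [150.7 189.8] [562.6  57.5  67. ]
w [159, 199, 52, 57, 1750] [186. 226.] [548.5   4.7  67. ]
w [368, 255, 34, 41, 1004] [383.6 274.3] [ 631.1 -464.    67. ]
side [330, 207, 14, 25, 200] [335.  220.9] [559.7  48.2  67. ]
side [317, 211, 12, 18, 115] [323.9 217.6] [536.6  74.5  67. ]
side [343, 216, 9, 7, 37] [347.9 219.2] [596.8  37.7  67. ]
[[0,0.29,0.17,0.87,0,0,0.05],[-0.01,0.31,0.15,0.87,0,-0.01,0.05],[0,0.31,0.12,0.87,-0.01,0,0.05],[0,0.32,0.11,0.87,0,0,0.05],[0,0.33,0.08,0.87,0,-0.01,0.05],[-0.01,0.33,0.06,0.87,0,0,0.05],[0,0.34,0.04,0.87,0,-0.01,0.05],[0,0.26,0.13,0.87,0,0,0.05]]
[[0,0.26,0.11,0.88,0,0,0.05],[0,0.27,0.1,0.87,0,0,0.05],[0,0.28,0.07,0.87,0,0,0.05],[0,0.28,0.05,0.88,0,0.01,0.05],[-0.53,0.78,0.19,0,0,1,0.05],[-0.47,0.82,0.19,0,0,0.99,0.05],[-0.41,0.86,0.19,0,0,1,0.05],[-0.33,0.88,0.19,0,0,1,0.05]]
[[-0.26,0.91,0.19,0,0,0.99,0.05],[-0.19,0.93,0.19,0,0,1,0.05],[-0.11,0.94,0.19,-0.01,0,1,0.05],[0,0,0.8,0,0,0,0.05],[0,0,0.8,0,0,0,0.05],[0,0,0.8,0,0,0,0.05],[0,0,0.8,0,0,0,0.05],[0,0,0.8,0,0,0,0.05]]
end [ 652.4 -243.9  119.2] [180.   0.   8.]
```

{"name": "apply_moves", "arguments": {
  "deltas": [
    [0, 0.29, 0.17, 0.87, 0, 0, 0.05],
    [-0.01, 0.31, 0.15, 0.87, 0, -0.01, 0.05],
    [0, 0.31, 0.12, 0.87, -0.01, 0, 0.05],
    [0, 0.32, 0.11, 0.87, 0, 0, 0.05],
    [0, 0.33, 0.08, 0.87, 0, -0.01, 0.05],
    [-0.01, 0.33, 0.06, 0.87, 0, 0, 0.05],
    [0, 0.34, 0.04, 0.87, 0, -0.01, 0.05],
    [0, 0.26, 0.13, 0.87, 0, 0, 0.05]
  ]
}}

```text
time: 33.8
tool_pos: [611.4, -20.7, 284.3]
tcp_rot: [164.0, -0.1, 40.0]
ft_force: [0.7, -0.4, -2.1]
finger_gap: 13.2
grip_force: 70.2
```

{"name": "apply_moves", "arguments": {
  "deltas": [
    [0, 0.26, 0.11, 0.88, 0, 0, 0.05],
    [0, 0.27, 0.1, 0.87, 0, 0, 0.05],
    [0, 0.28, 0.07, 0.87, 0, 0, 0.05],
    [0, 0.28, 0.05, 0.88, 0, 0.01, 0.05],
    [0, 0, 0, 0, 0, 0, 0.05]
  ]
}}

```text
time: 34.42
tool_pos: [633.2, -47.9, 278.5]
tcp_rot: [180.0, 0.1, 39.9]
ft_force: [-0.0, 1.0, -2.5]
finger_gap: 13.0
grip_force: 70.2
```

Run:
```python
from h import *
s=log(); print(s['tool_pos'],s['tcp_rot'],s['ft_force'])
MC=np.array([646.3,-201.2])
plan([scoop((*MC,130),84,0),scoop((*MC,20),84,0),scoop((*MC,7),84,0)],0.05)
```

```text
[633.2 -47.9 278.5] [180.    0.1  39.9] [-0.   1.  -2.5]
[[-0.36,0.47,0.12,0,0,0.91,0.05],[-0.33,0.5,0.12,0,0,0.91,0.05],[-0.28,0.52,0.12,0,0,0.91,0.05],[-0.25,0.54,0.12,0,0,0.91,0.05],[-0.21,0.56,0.12,0,0,0.91,0.05],[-0.17,0.57,0.12,0.01,0,0.91,0.05],[-0.13,0.58,0.12,0,0.01,0.91,0.05],[-0.08,0.59,0.12,0,0,0.91,0.05]]
[[-0.05,0.59,0.12,0,0,0.91,0.05],[0.01,0.6,0.12,0,0,0.91,0.05],[0.04,0.59,0.12,0,0,0.91,0.05],[0,0,0.92,0,0,0,0.05],[0,0,0.91,0,0,0,0.05],[0,0,0.92,0,0,0,0.05],[0,0,0.91,0,0,0,0.05],[0,0,0.44,0,0,0,0.05]]
end [ 641.8 -244.   116. ] [-180.   -0.   -6.]
```

{"name": "apply_moves", "arguments": {
  "deltas": [
    [-0.36, 0.47, 0.12, 0, 0, 0.91, 0.05],
    [-0.33, 0.5, 0.12, 0, 0, 0.91, 0.05],
    [-0.28, 0.52, 0.12, 0, 0, 0.91, 0.05],
    [-0.25, 0.54, 0.12, 0, 0, 0.91, 0.05],
    [-0.21, 0.56, 0.12, 0, 0, 0.91, 0.05],
    [-0.17, 0.57, 0.12, 0, 0, 0.91, 0.05],
    [-0.13, 0.58, 0.12, 0, 0, 0.91, 0.05],
    [-0.08, 0.59, 0.12, 0, 0, 0.91, 0.05]
  ]
}}

```text
time: 35.42
tool_pos: [639.3, -188.5, 250.5]
tcp_rot: [179.9, -0.0, 6.5]
ft_force: [0.2, -0.5, -2.8]
finger_gap: 13.1
grip_force: 70.1
```

{"name": "apply_moves", "arguments": {
  "deltas": [
    [-0.05, 0.59, 0.12, 0, 0, 0.91, 0.05],
    [0.01, 0.6, 0.12, 0, 0, 0.91, 0.05],
    [0.04, 0.59, 0.12, 0, 0, 0.91, 0.05],
    [0, 0, 0.92, 0, 0, 0, 0.05],
    [0, 0, 0.91, 0, 0, 0, 0.05],
    [0, 0, 0.92, 0, 0, 0, 0.05],
    [0, 0, 0.91, 0, 0, 0, 0.05],
    [0, 0, 0.3, 0, 0, 0, 0.05]
  ]
}}

```text
time: 36.42
tool_pos: [640.3, -240.9, 118.5]
tcp_rot: [180.0, 0.2, -5.8]
ft_force: [-0.2, 0.1, -1.8]
finger_gap: 13.3
grip_force: 70.1
```

Run:
```python
from h import *
snapshot('side');s=log(); print(s['tool_pos'],s['tcp_rot'],s['ft_force'],avgF(6))
MC=np.array([646.3,-201.2])
print(scoop((*MC,4),84,0)[0])
```

```text
[ 640.4 -240.9  118.3] [180.    0.2  -5.8] [-0.3  1.1 -4.3] (array([ 0.1,  0.5, -2.5]), array([0.4, 0.4, 0.9]))
[ 641.8 -244.   113.1]
```

{"name": "apply_moves", "arguments": {
  "deltas": [
    [0.06, 0.1, 0.07, 0, 0, 0, 0.05],
    [0, 0, 0.06, 0, 0, 0, 0.05],
    [0, 0, 0.04, 0, 0, 0, 0.05],
    [0, 0, 0, 0, 0, 0, 0.05]
  ]
}}

```text
time: 37.28
tool_pos: [642.9, -244.7, 115.1]
tcp_rot: [180.0, 0.0, -5.9]
ft_force: [-0.4, -0.5, -1.8]
finger_gap: 13.0
grip_force: 70.1
```

Run:
```python
from h import *
print(avgF(6)); s=log(); print(s['tool_pos'],s['tcp_rot'],s['ft_force'],s['wrist_torque'])
```

```text
(array([ 0.1, -0.3, -2.2]), array([0.5, 0.5, 0.5]))
[ 643.1 -244.8  115.6] [180.    0.   -5.8] [ 0.5 -0.1 -2.4] [-0.1 -0.  -0. ]
```

{"name": "apply_moves", "arguments": {
  "deltas": [
    [0, 0, 0.05, 0, 0, 0, 0.05],
    [0, 0, 0.03, 0, 0, 0, 0.05],
    [0, 0, 0, 0, 0, 0, 0.05]
  ]
}}

```text
time: 37.95
tool_pos: [643.1, -244.9, 113.3]
tcp_rot: [180.0, 0.0, -5.9]
ft_force: [-0.6, -0.4, -0.4]
finger_gap: 13.3
grip_force: 70.4
```

Run:
```python
from h import *
print(avgF(6)); s=log(); print(s['tool_pos'],s['tcp_rot'],s['ft_force'],s['wrist_torque'])
```

```text
(array([-1.2, -0.3, -0.4]), array([0.3, 0.4, 0.3]))
[ 643.1 -244.9  113.3] [180.    0.   -5.9] [-0.4 -0.6 -0.5] [0.  0.2 0. ]
```

{"name": "apply_moves", "arguments": {
  "deltas": [
    [0, 0, 0, 0, 0, 0, 0.5],
    [0, 0, 0, 0, 0, 0, 1],
    [0, 0, 0, 0, 0, 0, 1],
    [0, 0, 0, 0, 0, 0, 1],
    [0, 0, 0, 0, 0, 0, 1],
    [0, 0, -0.5, 0, 0, 0, 1],
    [0, 0, -1, 0, 0, 0, 1],
    [0, 0, -1, 0, 0, 0, 1]
  ]
}}

```text
time: 39.25
tool_pos: [643.2, -244.8, 190.0]
tcp_rot: [180.0, -0.0, -5.8]
ft_force: [0.1, -1.0, -0.1]
finger_gap: 85.3
grip_force: 0.0
```

Run:
```python
from h import *
s=log(); print(s['tool_pos'],s['tcp_rot'],s['ft_force'])
plan([((635,-240,240),RY(0)),((455,100,250),RY(60)),((563.5,247,200),RY(90))],1)
w=snapshot('wrist'); cv2.imwrite('pics/w13.png',w[:,:,::-1])
```

```text
[ 643.2 -244.8  190. ] [180.   -0.   -5.8] [ 0.1 -1.  -0.1]
[[-0.14,-0.07,-0.83,0,0,-0.64,1],[-0.14,-0.07,-0.84,0.01,0,-0.64,1],[-0.43,-0.81,-0.02,0,0,-0.93,1],[-0.37,-0.84,-0.03,0,0,-0.94,1],[-0.3,-0.86,-0.02,0,0,-0.93,1],[-0.24,-0.89,-0.02,0,0,-0.94,1],[-0.17,-0.9,-0.03,0,0,-0.93,1],[-0.1,-0.91,-0.02,0,0,-0.94,1]]
[[-0.04,-0.91,-0.03,0,0,-0.93,1],[0.04,-0.92,-0.02,0,0,-0.94,1],[0.1,-0.91,-0.02,0,0,-0.93,1],[0.17,-0.9,-0.03,0,0,-0.94,1],[0.23,-0.88,-0.02,0,0,-0.93,1],[0.31,-0.87,-0.02,0,0,-0.94,1],[0.36,-0.84,-0.03,0,0,-0.93,1],[0.43,-0.81,-0.02,0,0,-0.94,1]]
[[0.86,0.1,0.24,0,0,-0.93,1],[0.86,0.16,0.24,0,0,-0.94,1],[0.84,0.23,0.23,0,0,-0.93,1],[0.82,0.28,0.24,0,0,-0.94,1],[0.8,0.35,0.24,0,0,-0.93,1],[0.77,0.41,0.24,0,0,-0.94,1],[0.73,0.46,0.24,0,0,-0.93,1]]
end [563.5 246.9 199.9] [180.   0.  90.]
```

{"name": "apply_moves", "arguments": {
  "deltas": [
    [-0.14, -0.07, -0.83, 0, 0, -0.64, 1],
    [-0.14, -0.07, -0.84, 0, 0, -0.64, 1],
    [-0.43, -0.81, -0.02, 0, 0, -0.93, 1],
    [-0.37, -0.84, -0.03, 0, 0, -0.94, 1],
    [-0.3, -0.86, -0.02, 0, 0, -0.93, 1],
    [-0.24, -0.89, -0.02, 0, 0, -0.94, 1],
    [-0.17, -0.9, -0.03, 0, 0, -0.93, 1],
    [-0.1, -0.91, -0.02, 0, 0, -0.94, 1]
  ]
}}

```text
time: 40.3
tool_pos: [557.7, -93.4, 243.5]
tcp_rot: [179.9, -0.0, 25.9]
ft_force: [0.0, 0.1, -0.2]
finger_gap: 85.4
grip_force: 0.0
```

{"name": "apply_moves", "arguments": {
  "deltas": [
    [-0.04, -0.91, -0.03, 0, 0, -0.93, 1],
    [0.04, -0.92, -0.02, 0, 0, -0.94, 1],
    [0.1, -0.91, -0.02, 0, 0, -0.93, 1],
    [0.17, -0.9, -0.03, 0, 0, -0.94, 1],
    [0.23, -0.88, -0.02, 0, 0, -0.93, 1],
    [0.31, -0.87, -0.02, 0, 0, -0.94, 1],
    [0.36, -0.84, -0.03, 0, 0, -0.93, 1],
    [0.43, -0.81, -0.02, 0, 0, -0.94, 1]
  ]
}}

```text
time: 41.3
tool_pos: [454.7, 100.9, 249.1]
tcp_rot: [179.9, -0.0, 60.2]
ft_force: [-0.8, 1.0, -0.7]
finger_gap: 85.6
grip_force: 0.0
```

{"name": "apply_moves", "arguments": {
  "deltas": [
    [0.86, 0.1, 0.24, 0, 0, -0.93, 1],
    [0.86, 0.16, 0.24, 0, 0, -0.94, 1],
    [0.84, 0.23, 0.23, 0, 0, -0.93, 1],
    [0.82, 0.28, 0.24, 0, 0, -0.94, 1],
    [0.8, 0.35, 0.24, 0, 0, -0.93, 1],
    [0.77, 0.41, 0.24, 0, 0, -0.94, 1],
    [0.73, 0.46, 0.24, 0, 0, -0.93, 1],
    [0, 0, 0, 0, 0, 0, 1]
  ]
}}

```text
time: 42.3
tool_pos: [563.7, 248.0, 197.6]
tcp_rot: [-180.0, 0.0, 90.1]
ft_force: [-1.2, 0.8, 0.3]
finger_gap: 85.6
grip_force: 0.0
```

Run:
```python
from h import *
s=log(); print(s['tool_pos'],s['tcp_rot'])
# check scoop on mat (side view: wooden handle top) and peg seen by the wrist camera
w=snapshot('wrist'); a=snapshot('side'); cv2.imwrite('pics/s14.png',a[:,:,::-1]); cv2.imwrite('pics/w14.png',w[:,:,::-1])
h=cv2.cvtColor(w,cv2.COLOR_RGB2HSV); m=(((h[...,0]<5)|(h[...,0]>174))&(h[...,1]>190)&(h[...,2]>150)).astype(np.uint8)
n,l,st,c=cv2.connectedComponentsWithStats(m)
for i in range(1,n):
    if st[i,4]>150: print(st[i],c[i],plane('wrist',[c[i]],107)[0])
plan([((563.2,247,83),RY(90))],1)
```

```text
[563.7 248.  197.6] [-180.     0.    90.1]
[302 201  32  29 725] [317.6 215.1] [563.1 244.9 107. ]
[[0,0,0.96,0,0,0,1],[0,0,0.96,0,0,0,1],[0.01,0,0.96,0,0.01,-0.01,1],[0,-0.01,0.96,0,0,0,1]]
end [563.1 247.1  83.1] [-180.   -0.   90.]
```

{"name": "apply_moves", "arguments": {
  "deltas": [
    [0, 0, 0.96, 0, 0, 0, 1],
    [0, 0, 0.96, 0, 0, 0, 1],
    [0, 0, 0.96, 0, 0, 0, 1],
    [0, 0, 0.96, 0, 0, 0, 1],
    [0, 0, 0, 0, 0, 0, 1]
  ]
}}

```text
time: 43.02
tool_pos: [561.4, 245.6, 80.6]
tcp_rot: [-179.7, 0.1, 89.9]
ft_force: [0.0, 0.6, -0.1]
finger_gap: 85.4
grip_force: 0.0
```

{"name": "apply_moves", "arguments": {
  "deltas": [
    [0, 0, 0, 0, 0, 0, 0.2],
    [0, 0, 0, 0, 0, 0, 0.2],
    [0, 0, 0, 0, 0, 0, 0.2],
    [0, 0, 0, 0, 0, 0, 0.2],
    [0, 0, 0, 0, 0, 0, 0.2],
    [0, 0, 0, 0, 0, 0, 0.2]
  ],
  "grip_force": 25
}}

```text
time: 43.78
tool_pos: [562.9, 247.1, 83.7]
tcp_rot: [-179.9, 0.0, 90.0]
ft_force: [-7.0, -1.3, 8.5]
finger_gap: 25.4
grip_force: 27.2
```

Run:
```python
from h import *
s=log(); print(s['tool_pos'],s['tcp_rot'],s['finger_gap'])
p=s['tool_pos']; c=np.array([562.9,131.8]); print(np.hypot(*(p[:2]-c)))
a0=np.degrees(np.arctan2(*(p[:2]-c)[::-1])); r=115; y0=s['tcp_rot'][2]
w=[]
for a in np.linspace(a0,182,25)[1:]:
    t=np.radians(a); w.append(((c[0]+r*np.cos(t),c[1]+r*np.sin(t),83.5),RY(y0+a-a0)))
plan(w,0.2)
P=json.load(open('dh.json'));q=s['joint_pos']
q,e=ik(w[-1][0],w[-1][1],q,P); print(q,e)
```

```text
[562.9 247.1  83.7] [-179.9    0.    90. ] 25.41450954151572
115.34785009526873
[[-0.02,-0.26,0.01,-0.01,0,-0.84,0.2],[-0.01,-0.25,0,0,0,-0.83,0.2],[-0.01,-0.26,0,0,0,-0.84,0.2],[-0.01,-0.26,0,0,0,-0.84,0.2],[0,-0.25,0,0,0,-0.83,0.2],[-0.01,-0.26,0,0,0,-0.84,0.2],[-0.01,-0.25,0,0,0,-0.84,0.2],[-0.01,-0.26,0,-0.01,0,-0.83,0.2]]
[[-0.01,-0.26,0,0,0,-0.84,0.2],[-0.01,-0.25,0,0,0,-0.84,0.2],[0,-0.26,0,0,0,-0.83,0.2],[-0.01,-0.26,0,0,0,-0.84,0.2],[-0.01,-0.25,0,0,0,-0.83,0.2],[-0.01,-0.26,0,0,0,-0.84,0.2],[-0.01,-0.26,0,0,0,-0.84,0.2],[-0.01,-0.25,0,0,0,-0.83,0.2]]
[[-0.01,-0.26,0,0,0,-0.84,0.2],[0,-0.25,0,0,0,-0.84,0.2],[-0.01,-0.26,0,0,0.01,-0.83,0.2],[-0.01,-0.26,0,0,0,-0.84,0.2],[-0.01,-0.25,0,0,0,-0.84,0.2],[-0.01,-0.26,0,0,0,-0.83,0.2],[-0.01,-0.26,0,0,0,-0.84,0.2],[-0.01,-0.25,0,0,0,-0.84,0.2]]
end [448.1 127.8  83.4] [ 180.   -0. -178.]
[  9.6  -5.3 115.7   0.   69.5 -82.4] 1.1368683772161604e-14
```

{"name": "apply_moves", "arguments": {
  "deltas": [
    [-0.02, -0.26, 0, 0, 0, -0.84, 0.2],
    [-0.01, -0.25, 0, 0, 0, -0.83, 0.2],
    [-0.01, -0.26, 0, 0, 0, -0.84, 0.2],
    [-0.01, -0.26, 0, 0, 0, -0.84, 0.2],
    [0, -0.25, 0, 0, 0, -0.83, 0.2],
    [-0.01, -0.26, 0, 0, 0, -0.84, 0.2],
    [-0.01, -0.25, 0, 0, 0, -0.84, 0.2],
    [-0.01, -0.26, 0, 0, 0, -0.83, 0.2]
  ]
}}

```text
time: 44.78
tool_pos: [505.1, 230.9, 83.8]
tcp_rot: [179.9, 0.0, 120.8]
ft_force: [-1.0, 0.6, 4.0]
finger_gap: 25.3
grip_force: 27.0
```

{"name": "apply_moves", "arguments": {
  "deltas": [
    [-0.01, -0.26, 0, 0, 0, -0.84, 0.2],
    [-0.01, -0.25, 0, 0, 0, -0.84, 0.2],
    [0, -0.26, 0, 0, 0, -0.83, 0.2],
    [-0.01, -0.26, 0, 0, 0, -0.84, 0.2],
    [-0.01, -0.25, 0, 0, 0, -0.83, 0.2],
    [-0.01, -0.26, 0, 0, 0, -0.84, 0.2],
    [-0.01, -0.26, 0, 0, 0, -0.84, 0.2],
    [-0.01, -0.25, 0, 0, 0, -0.83, 0.2]
  ]
}}

```text
time: 45.78
tool_pos: [462.7, 187.0, 83.8]
tcp_rot: [180.0, 0.0, 151.4]
ft_force: [-3.1, -0.7, 5.6]
finger_gap: 25.1
grip_force: 27.2
```

Run:
```python
from h import *
s=log(); print(s['tool_pos'],s['tcp_rot'],s['finger_gap'],s['ft_force'])
p=s['tool_pos']; c=np.array([562.9,131.8]); a0=np.degrees(np.arctan2(*(p[:2]-c)[::-1])); r=115; y0=s['tcp_rot'][2]; print(a0,np.hypot(*(p[:2]-c)))
w=[]
for a in np.linspace(a0,182,10)[1:]:
    t=np.radians(a); w.append(((c[0]+r*np.cos(t),c[1]+r*np.sin(t),83.5),RY(y0+a-a0)))
plan(w,0.2)
```

```text
[462.7 187.   83.8] [180.    0.  151.4] 25.0602230501104 [-3.1 -0.7  5.6]
151.14679836445546 114.43497400987745
[[0.01,-0.23,0.01,0.01,0,-0.75,0.2],[0,-0.23,0,0,0,-0.75,0.2],[-0.01,-0.23,0,0,0,-0.74,0.2],[0,-0.23,0,0,0,-0.75,0.2],[-0.01,-0.23,0,0,0,-0.75,0.2],[-0.01,-0.23,0,0,0,-0.75,0.2],[0,-0.22,0,0,0,-0.75,0.2],[-0.01,-0.23,0,0,0,-0.74,0.2]]
[[0,-0.23,0,0,0,-0.75,0.2]]
end [447.9 127.9  83.5] [-180.     0.  -177.7]
```

{"name": "apply_moves", "arguments": {
  "deltas": [
    [0.01, -0.23, 0, 0, 0, -0.75, 0.2],
    [0, -0.23, 0, 0, 0, -0.75, 0.2],
    [-0.01, -0.23, 0, 0, 0, -0.74, 0.2],
    [0, -0.23, 0, 0, 0, -0.75, 0.2],
    [-0.01, -0.23, 0, 0, 0, -0.75, 0.2],
    [-0.01, -0.23, 0, 0, 0, -0.75, 0.2],
    [0, -0.22, 0, 0, 0, -0.75, 0.2],
    [-0.01, -0.23, 0, 0, 0, -0.74, 0.2]
  ]
}}

```text
time: 46.78
tool_pos: [448.3, 134.7, 83.8]
tcp_rot: [180.0, 0.1, 178.8]
ft_force: [-1.5, -1.0, 4.4]
finger_gap: 25.4
grip_force: 27.1
```

{"name": "apply_moves", "arguments": {
  "deltas": [
    [0, -0.2, 0, 0, 0, -0.75, 0.2],
    [0, 0, 0, 0, 0, 0, 0.2],
    [0, 0, 0, 0, 0, 0, 0.2]
  ]
}}

```text
time: 47.15
tool_pos: [448.6, 129.7, 83.8]
tcp_rot: [179.9, 0.1, -177.8]
ft_force: [0.7, 6.6, 1.8]
finger_gap: 25.3
grip_force: 27.2
```

Run:
```python
from h import *
print(avgF(4)); s=log(); print(s['tool_pos'],s['tcp_rot'],s['finger_gap'],s['ft_force'])
a=snapshot('side'); cv2.imwrite('pics/s15.png',a[:,:,::-1])
```

```text
(array([0.7, 6.5, 1.8]), array([0.3, 0.2, 0.2]))
[448.6 129.7  83.8] [ 179.9    0.1 -177.8] 25.031888994662758 [1.6 6.4 2.4]
```

Run:
```python
from h import *
C=lambda x,y:(170+x/2.96,120+y/2.96)
n=plane('scene',[C(690,345),C(757,380)],79); f=plane('scene',[C(690,470),C(627,430)],43); print(n,f,np.linalg.norm(n.mean(0)-f.mean(0)))
h=f.mean(0); d=(n.mean(0)-h); d/=np.linalg.norm(d); print('pad',h+95*d,d)
p=sense()['tool_pos']
plan([((p[0],p[1],170),RY(-178)),((440,330,230),RY(172))],1)
```

```text
[[446.  380.5  79. ]
 [433.6 462.7  79. ]] [[558.5 473.9  43. ]
 [566.5 394.1  43. ]] 128.48414097275372
pad [471.8 424.8  69.6] [-1.  -0.1  0.3]
[[0,0,-0.96,0.01,0.01,0.01,1],[0,0,-0.95,0,0.01,0.02,1],[0,0,-0.96,0.01,0.01,0.01,1],[0.01,0.95,-0.29,0,0,0.31,1],[0.03,0.96,-0.28,0,0,0.31,1],[0.05,0.95,-0.29,0,0,0.31,1],[0.08,0.95,-0.28,0,0,0.32,1],[0.1,0.95,-0.29,0,0,0.31,1]]
[[0.13,0.95,-0.29,0,0,0.31,1],[0.15,0.94,-0.28,0,0,0.31,1]]
end [440.  329.9 230. ] [-180.   -0.  172.]
```

{"name": "apply_moves", "arguments": {
  "deltas": [
    [0, 0.03, 0, 0, 0, 0, 0.5],
    [0, 0, 0, 0, 0, 0, 1],
    [0, 0, 0, 0, 0, 0, 1],
    [0, 0, 0, 0, 0, 0, 1],
    [0, 0, 0, 0, 0, 0, 1],
    [0, 0, -0.7, 0, 0, 0, 1],
    [0, 0, -1, 0, 0, 0, 1],
    [0, 0, -1, 0, 0, 0, 1]
  ]
}}

```text
time: 48.4
tool_pos: [447.4, 129.3, 164.3]
tcp_rot: [-180.0, -0.1, -177.8]
ft_force: [0.6, -0.8, -0.6]
finger_gap: 85.6
grip_force: 0.0
```

Run:
```python
from h import *
plan([((460,300,220),RY(175)),((472,424,205),RY(172))],0)
a=snapshot('side'); cv2.imwrite('pics/s16.png',a[:,:,::-1]); print(blobs(a,'red',25)[0])
for st,c,px in orange(a,10):
    p=plane('side',[c],67)[0]
    if 350<p[0]<850 and -480<p[1]<350: print(st,c,p)
```

```text
[[-0.11,0.94,-0.31,0,0,0.26,0],[-0.08,0.95,-0.31,0,0,0.26,0],[-0.07,0.95,-0.31,0,-0.01,0.26,0],[-0.04,0.95,-0.31,-0.01,0,0.26,0],[-0.03,0.95,-0.31,0,0,0.26,0],[-0.01,0.95,-0.31,0,0,0.26,0],[-0.01,0.83,0.1,0,0,0.13,0],[0,0.83,0.1,0,0,0.13,0]]
[[0.01,0.83,0.1,0,0,0.13,0],[0.02,0.83,0.1,0,0,0.14,0],[0.03,0.83,0.1,0,0,0.13,0]]
end [471.9 424.  205. ] [180.  -0. 172.]
[([163, 0, 11, 20, 143], [168.4, 9.2]), ([31, 2, 17, 20, 177], [38.9, 12.0]), ([125, 138, 59, 55, 2208], [153.0, 164.8]), ([284, 203, 9, 19, 131], [288.7, 211.5])]
[333, 184, 19, 17, 137] [343.1 192.6] [640.8 145.9  67. ]
[353, 188, 17, 10, 88] [359.9 191.7] [690.4 126.3  67. ]
```

{"name": "apply_moves", "arguments": {
  "deltas": [
    [-0.11, 0.94, -0.31, 0, 0, 0.26, 0],
    [-0.08, 0.95, -0.31, 0, 0, 0.26, 0],
    [-0.07, 0.95, -0.31, 0, -0.01, 0.26, 0],
    [-0.04, 0.95, -0.31, -0.01, 0, 0.26, 0],
    [-0.03, 0.95, -0.31, 0, 0, 0.26, 0],
    [-0.01, 0.95, -0.31, 0, 0, 0.26, 0],
    [-0.01, 0.83, 0.1, 0, 0, 0.13, 0],
    [0, 0.83, 0.1, 0, 0, 0.13, 0]
  ]
}}

```text
time: 49.45
tool_pos: [465.2, 350.6, 213.3]
tcp_rot: [180.0, 0.0, 173.8]
ft_force: [1.0, 0.0, 0.4]
finger_gap: -0.1
grip_force: 0.0
```

{"name": "apply_moves", "arguments": {
  "deltas": [
    [0.01, 0.83, 0.1, 0, 0, 0.13, 0],
    [0.02, 0.83, 0.1, 0, 0, 0.14, 0],
    [0.03, 0.83, 0.1, 0, 0, 0.13, 0],
    [0, 0, 0, 0, 0, 0, 0]
  ]
}}

```text
time: 49.95
tool_pos: [471.7, 425.1, 203.5]
tcp_rot: [-180.0, -0.0, 172.1]
ft_force: [0.8, -0.4, 1.0]
finger_gap: -0.1
grip_force: 0.0
```

Run:
```python
from h import *
s=log(); print(s['tool_pos'],s['tcp_rot'],s['finger_gap'],s['ft_force'])
w=snapshot('wrist'); b=snapshot('side')[110:310,230:450]
cv2.imwrite('pics/w17.png',np.hstack([cv2.resize(w[:,:,::-1],(480,300)),cv2.resize(b[:,:,::-1],(320,291))[:300] if 0 else cv2.resize(b[:,:,::-1],(320,300))]))
```

```text
[471.7 425.1 203.5] [-180.    -0.   172.1] -0.06637109067304366 [ 0.8 -0.4  1. ]
```

View pics/w17.png

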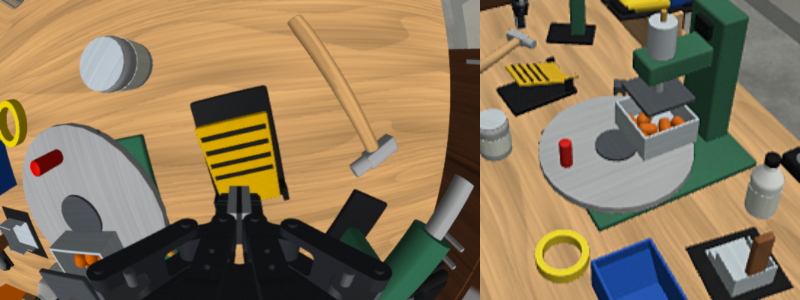

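Run:
```python
from h import *
n=plane('wrist',[(260,169),(355,144)],79); print(n,n.mean(0)); f=plane('wrist',[(286,263),(386,262)],43);print(f)
plan([((472,425,100),RY(172))],0)
```

```text
[[438.5 378.2  79. ]
 [428.8 459.9  79. ]] [433.6 419.   79. ]
[[548.4 377.7  43. ]
 [562.9 484.3  43. ]]
[[0,0.01,0.87,0,0,0,0],[0,0.01,0.86,0,0,0,0],[0.01,0.01,0.87,-0.01,0,0,0],[0,0.01,0.87,0,0,0.01,0]]
end [471.9 424.9  99.9] [180.   0. 172.]
```

{"name": "apply_moves", "arguments": {
  "deltas": [
    [0, 0, 0.87, 0, 0, 0, 0],
    [-0.02, 0, 0.87, 0, 0, 0, 0],
    [0, 0, 0.87, 0, 0, 0, 0],
    [0, 0, 0.87, 0, 0, 0, 0],
    [0, 0, 0.3, 0, 0, 0, 0],
    [0, 0, 0.2, 0, 0, 0, 0],
    [0, 0, 0.2, 0, 0, 0, 0],
    [0, 0, 0.2, 0, 0, 0, 0]
  ]
}}

```text
time: 51.05
tool_pos: [473.5, 424.6, 74.3]
tcp_rot: [179.9, 0.1, 172.0]
ft_force: [-3.0, -0.2, 5.8]
finger_gap: -0.1
grip_force: 2.3
```

{"name": "apply_moves", "arguments": {
  "deltas": [
    [0, 0, 0.2, 0, 0, 0, 0],
    [0, 0, 0.2, 0, 0, 0, 0],
    [0, 0, 0.15, 0, 0, 0, 0],
    [0, 0, 0, 0, 0, 0, 0]
  ]
}}

```text
time: 51.55
tool_pos: [472.5, 424.6, 57.3]
tcp_rot: [179.9, 0.0, 172.0]
ft_force: [-5.6, -1.2, 8.7]
finger_gap: 0.1
grip_force: 4.4
```

Run:
```python
from h import *
s=log(); print(s['tool_pos'],s['tcp_rot'],s['ft_force'])
```

```text
[472.5 424.6  57.3] [179.9   0.  172. ] [-5.6 -1.2  8.7]
```

{"name": "apply_moves", "arguments": {
  "deltas": [
    [0, 0, 0.1, 0, 0, 0, 0],
    [0, 0, 0.05, 0, 0, 0, 0],
    [0, 0, 0, 0, 0, 0, 0]
  ]
}}

```text
time: 51.92
tool_pos: [472.6, 424.8, 53.9]
tcp_rot: [179.9, 0.0, 172.0]
ft_force: [-8.2, -2.3, 15.3]
finger_gap: 0.1
grip_force: 7.3
```

{"name": "apply_moves", "arguments": {
  "deltas": [
    [0, 0, 0.05, 0, 0, 0, 0],
    [0, 0, 0, 0, 0, 0, 0]
  ]
}}

```text
time: 52.18
tool_pos: [472.6, 424.8, 53.7]
tcp_rot: [179.9, 0.0, 172.0]
ft_force: [-12.9, -6.7, 24.2]
finger_gap: -0.2
grip_force: 12.1
```

{"name": "apply_moves", "arguments": {
  "deltas": [
    [0, 0, 0.05, 0, 0, 0, 0],
    [0, 0, 0, 0, 0, 0, 0]
  ]
}}

```text
time: 52.42
tool_pos: [472.6, 424.9, 53.5]
tcp_rot: [179.9, 0.0, 172.0]
ft_force: [-16.6, -10.0, 33.5]
finger_gap: 0.1
grip_force: 17.0
```

{"name": "apply_moves", "arguments": {
  "deltas": [
    [0, 0, -0.03, 0, 0, 0, 0],
    [0, 0, 0, 0, 0, 0, 0],
    [0, 0, 0, 0, 0, 0, 0],
    [0, 0, 0, 0, 0, 0, 0],
    [0, 0, 0, 0, 0, 0, 0],
    [0, 0, 0, 0, 0, 0, 0],
    [0, 0, 0, 0, 0, 0, 0],
    [0, 0, 0, 0, 0, 0, 0]
  ]
}}

```text
time: 53.42
tool_pos: [472.6, 424.9, 53.6]
tcp_rot: [179.9, 0.0, 172.0]
ft_force: [-14.1, -8.6, 27.8]
finger_gap: -0.3
grip_force: 14.0
```

{"name": "apply_moves", "arguments": {
  "deltas": [
    [0, 0, 0, 0, 0, 0, 0],
    [0, 0, 0, 0, 0, 0, 0],
    [0, 0, 0, 0, 0, 0, 0],
    [0, 0, 0, 0, 0, 0, 0]
  ]
}}

```text
time: 53.92
tool_pos: [472.6, 424.9, 53.6]
tcp_rot: [179.9, 0.0, 172.0]
ft_force: [-14.0, -8.6, 28.4]
finger_gap: 0.1
grip_force: 14.0
```

{"name": "apply_moves", "arguments": {
  "deltas": [
    [0, 0, -0.2, 0, 0, 0, 0],
    [0, 0, -0.3, 0, 0, 0, 0],
    [0, 0, -0.3, 0, 0, 0, 0],
    [0, 0, -0.4, 0, 0, 0, 0],
    [0, 0, -0.8, 0, 0, 0, 0],
    [0, 0, -1, 0, 0, 0, 0],
    [0, 0, -1, 0, 0, 0, 0],
    [0, 0, -1, 0, 0, 0, 0]
  ]
}}

```text
time: 54.92
tool_pos: [471.9, 423.6, 200.2]
tcp_rot: [-179.9, -0.1, 172.0]
ft_force: [-0.5, -1.1, 0.3]
finger_gap: 0.1
grip_force: 0.0
```

{"name": "apply_moves", "arguments": {
  "deltas": [
    [0, 0, -0.5, 0, 0, 0, 0],
    [0, 0, 0, 0, 0, 0, 0],
    [0, 0, 0, 0, 0, 0, 0],
    [0, 0, 0, 0, 0, 0, 0]
  ]
}}

```text
time: 55.42
tool_pos: [472.0, 423.4, 213.0]
tcp_rot: [-179.9, -0.1, 172.0]
ft_force: [0.0, -0.7, -1.1]
finger_gap: -0.1
grip_force: 0.0
```

Run:
```python
from h import *
s=log(); print(s['tool_pos'],s['ft_force'])
a=snapshot('side'); b=cv2.imread('pics/side0.png')[:,:,::-1].copy(); s16=cv2.imread('pics/s16.png')[:,:,::-1].copy()
print('red',[x for x in blobs(a,'red',25)[0] if 270<x[1][0]<320])
for st,c,px in orange(a,10):
    p=plane('side',[c],67)[0]
    if 350<p[0]<850 and -480<p[1]<350: print(st,c,p)
# scoop handle (brown) in side view + wood/mat check
h=cv2.cvtColor(a,cv2.COLOR_RGB2HSV)[240:330,370:460]; m=((h[...,0]>5)&(h[...,0]<14)&(h[...,1]>140)&(h[...,2]>50)&(h[...,2]<160)).astype(np.uint8)
n,l,st,c=cv2.connectedComponentsWithStats(m)
for i in range(1,n):
    if st[i,4]>60:
        print('handle',st[i]+[370,240,0,0,0],c[i]+[370,240]); print('expected top',proj('side',[scoop((646.3,-201.2,4),84,0)[0]+[0,0,30.9]]),plane('side',[c[i]+[370,240]],110))
    
print('pedal yellow', [x for x in blobs(a,'yellow',100)[0] if x[1][1]<200])
```

```text
[472.  423.4 213. ] [ 0.  -0.7 -1.1]
red [([284, 203, 9, 19, 132], [288.7, 211.6])]
[333, 184, 19, 17, 138] [343.1 192.6] [640.9 145.9  67. ]
[353, 188, 17, 10, 88] [359.9 191.7] [690.4 126.3  67. ]
handle [414 265  19  28 258] [423.  277.6]
expected top [[425.3 267.5]] [[ 639.9 -247.7  110. ]]
pedal yellow [([331, 77, 25, 15, 201], [342.5, 82.0]), ([323, 103, 38, 14, 359], [340.9, 109.6]), ([248, 151, 43, 16, 393], [269.7, 158.9])]
```

Run:
```python
from h import *
print(plane('side',[(288.7,211.6)],80), proj('side',[[447.9,131.8,80]]))
print(hand_in())
```

```text
[[449.4 130.9  80. ]] [[288.1 211.6]]
the job is handed in; nothing more can be done
None
```

I handed the job in: all seven orange plugs are in the pan, which is clicked home under the press. One plug jumped out of the bin onto the bench during the first scoop; I picked it up with the scoop against the bin's outer wall. The scoop is upright on the middle of its mat, and the pedal was held at its stop for over a second and came back up. The judged result was not reported back to me.

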